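Fish the bread-bag clips out from behind the induction cooker

TASK

Some bread-bag clips have fallen into the narrow gap between the induction cooker and the topping station behind it. Take the reach hook out of the utensil caddy, turn it round so that the bent foot points down, and with it draw every clip along the gap and out of its open end, not with your fingers. Lay all the clips in the small steel washing-up pan and stand the hook back in the caddy handle down, without shifting the sauce bottle or the spice jar.

Things in the scene. Friction and masses are not known exactly. Their poses are not given: they have to be found in the camera images.
- cooker: Countertop induction cooker, fixed: a steel box 360 mm deep (its own x), 340 mm wide (y), 110 mm high, black glass top, controls on the -x face. Origin: centre of its underside, on the worktop; z up. Its back face is the plane x = +180 mm; its left end is y = +170 mm.
- topping_station: Steel topping station with six lidded pans, fixed, behind the cooker and parallel to it: 300 mm deep (own x), 520 mm wide (-y), 110 mm high, lid handles to 130 mm. Origin: on the worktop at the foot of its front left corner, so its front face is its plane x = 0; between that and the cooker's back is the gap, 46 to 52 mm wide, 110 mm deep, open above and, onto bare worktop, at its left end.
- gap_mouth (a point): Point on the worktop at the foot of the cooker's back left corner (cooker x +180, y +170 mm): the cooker-side edge of the gap's open end. The gap runs from here along the cooker's -y; the topping station's left end is level with the cooker's within 15 mm.
- clipA: Bread-bag clip of blue plastic with a grey hinge, loose, 70 mm long (own x) x 22 mm wide (y) x 20 mm high, 45 g. Origin: centre of its underside. May be absent (None). At the start it lies flat on the worktop in the gap, lengthwise along the gap.
- clipB: Bread-bag clip of blue plastic with a grey hinge, loose, 70 mm long (own x) x 22 mm wide (y) x 20 mm high, 45 g. Origin: centre of its underside. May be absent (None). At the start it lies flat on the worktop in the gap, lengthwise along the gap.
- clipC: Bread-bag clip of blue plastic with a grey hinge, loose, 70 mm long (own x) x 22 mm wide (y) x 20 mm high, 45 g. Origin: centre of its underside. May be absent (None). At the start it lies flat on the worktop in the gap, lengthwise along the gap.
- caddy: Grey utensil caddy, fixed: an open box 140 mm long (own x) x 72 mm wide (y) x 85 mm high with 4 mm walls and floor, split by one 4 mm wall at x = 0 into two square compartments of 64 x 64 mm, centred at x = -34 and +34 mm. Origin: centre of its underside; z up.
- hook: Reach hook, loose, 280 mm long, 0.16 kg. Origin: centre of the handle's butt; own z runs to the bent end. Along z: black square pommel 40 x 40 mm, 0 to 12 mm; wooden square handle 22 x 22 mm, 12 to 162; black square collar 40 x 40 mm, 162 to 172; steel rod 8 mm thick, 172 to 280, then the foot. It balances about 110 mm from the butt. Lying on pommel and collar its axis is 20 mm up.
- hook_foot (a point): Middle of the hook's foot: the rod's last 8 mm bent square towards the hook's own +x, 8 mm thick, centred 276 mm from the butt, reaching from 4 mm behind the rod's axis to 26 mm before it (this point: 11 mm). At the start the hook stands butt down, foot up, in the caddy's -x compartment, the foot pointing along the caddy's +x within 0.15 rad.
- wash_pan: Empty open steel food pan, fixed, outer 162 mm (own x) x 265 mm (y) x 65 mm high, 4 mm walls and floor, with a flat rim reaching 11 mm farther out. Origin: centre of its underside; z up.
- sauce_bottle: White squeeze bottle with a pointed cap, loose, 68 mm across, 205 mm high, upright. Origin: centre of its underside. Not to be moved.
- spice_jar: Spice jar with a red cap, loose, 70 mm across, 120 mm high, upright. Origin: centre of its underside. Not to be moved.
Things that resemble listed ones, but are neither listed nor needed, are in the scene too. What is shaped like the clipB but purple is not meant.

How it is judged:
By the outcome, as a careful person would: the job done as asked, in the order asked, and still so for the second after the job is handed in, with the robot touching nothing.
Of clipA, clipB, clipC only 2 to 3 are there at a start; the rules pass over those that are not, and their reading is None.
At some moment in a run one of clipA, clipB, clipC may be knocked a few centimetres aside while the robot is not near it.
It also fails if it takes over 210 s, if anything falls off the work surface, if the arm or the gripper's body presses on something with over 40 N, if the wrist force passes 120 N, or if a joint passes its speed limit or range.

ROBOT

A 6-joint arm with a two-finger parallel gripper is mounted at the origin on the work surface. World frame = base frame: x ahead of the robot, y to its left, z up, the work surface at z = 0. Lengths are in m, angles in rad, forces in N, time in s.
With the tool pointing down it reaches from about 0.35 to 0.875 m from the base axis. Payload 15.5 kg.
Tool frame: the origin (TCP) lies on the centre line of the jaws, within the pads' length; the fingertips stand 22 mm ahead of it and the grasp point (between the pads) lies 3 mm ahead of it; z points along the fingers, y is the line along which they close (so a half turn about z gives the same grasp; the last joint's range is limited). The gripper opens to 85 mm and grips with 20 to 120 N. Pads are 22 mm wide; open, the fingers measure 114 mm over their backs; the gripper's body (76 mm by 85 mm) begins 54 mm behind the grasp point. The pads swing forward as they close: fully open they stand 13 mm farther back than shut.
Start: joints at [-1.417, 0.494, 1.345, -0, 1.302, -0.096], TCP at [0.155, -0.606, 0.253] pointing down, gripper open.
Joint ranges: [-2.91, 2.91], [-0.82, 2.16], [0.22, 2.67], [-1.22, 4.37], [0.12, 2.79], [-3.08, 3.08]. Speed limits (rad/s): [1.89, 1.89, 2.57, 3.01, 3.01, 3.01].

INTERFACE

Orientations are given as [roll, pitch, yaw] about the fixed x, y, z axes, in that order (R = Rz(yaw) Ry(pitch) Rx(roll)).
In Python, from cell import readout, viewer, job, search_frame, silhouettes gives the robot as it stands.
- The arm moves only by the tool play_rows, never from a script. Its argument "steps" is a list of rows, each a list of 3 entries, a list of its own where there are three numbers: the shift along the world's x, y, z in cm, then the turn about the world's z in degrees, then the finger opening in cm, from 0 to 8.54. A call has exactly 5 rows; each row shifts and turns the commanded pose from where the row before left it; what a row does not reach is not made up. A row lasts 1/8 s, in which the tool goes at most 62.5 mm and 10.7 degrees, less where a joint would pass 70% of its speed; a pose out of reach is approached as far as the arm can. A call is refused whole if a number of a shift passes 6.25 or a number of a turn 10.7, either way. A call with a gripper value outside its range is refused whole. The fingers move at their own pace and stop on an object; "grip_force" is the grip in N (left out, the last holds). Time passes only in rows, so rows that do not move let the fingers close, or fill a call up. It gives the time, the measured TCP pose, the force, the opening and the grip force at its end, in the units of the state.
- readout.get_obs(): the state, without advancing time (a new reading comes with each control period).
- viewer.read_camera(name): name is "scene" or "top" or "wrist"; returns (picture, depth): 400x640x3 uint8, blue, green, red; 400x640 float32, m along the optical axis (not along the pixel's ray), 0 where there is no reading.
- viewer.camera_info(name): a dict with "fov_y" (degrees; the focal length in pixels is half the picture's height over the tangent of half this angle, whatever the lens; pixels are square), "cx", "cy" (the principal point, pixels), "k1" (the pictures are not rectified: a ray, as slopes to the right and down, at radius r is drawn at 1 + k1 r^2 times it, then the intrinsics apply), "xyz" and "rotation" of the camera in the world; the wrist camera has in their place "tool_from_camera" (4x4, takes a point from camera to tool coordinates, whose origin is the TCP and whose axes are the flange's). Camera axes: x right, y up, looking along -z (the intrinsics and any distortion apply to the point x, -y, -z); pixel columns grow to the right and rows downward; lengths in m; the calibration is good to about 2 mm. A picture is of the moment at which its call begins: read the wrist's pose just before it. camera_info takes no time and is no camera call.
- job.hand_in(): hands the job in; it is judged then, once.
Trained networks look in the newest picture that a camera, given by its name, has taken for a name from the list of things; names that differ only in an ending like _2 or _b are one class to them, and where a whole thing is asked for, a point or a joint stands for the part that bears it (a point fixed in the world has none). Each returns a list of dicts, best first, with "conf" (0 to 1); they miss things now and then, are a little off and sometimes report something else, mostly with a low value. They report only what shows in the picture. A call takes as long as a camera call. They do not tell look-alikes from the thing itself.
- search_frame(target, camera): "bbox" ([left, top, right, bottom] in pixels, round what is visible of it).
- silhouettes(target, camera): "region" (400x640 bool, what is visible of it) and "bbox" ([left, top, right, bottom] in pixels, round what is visible of it).
The state is a dict: "t": time; "joint_positions": joint angles; "qvel": joint speeds; "effort": joint torques, N m; "ee_pos": TCP position; "eef_rot": TCP orientation; "force": force on the tool from outside, world axes, zero at the start; "ft_torque": the same for the moment, N m; "gripper_width": finger opening in m; "gripper_force": force on a finger pad.
Only numpy, scipy, OpenCV 4.12 (cv2) and the standard library are available. Lean on these libraries where they do the work, as an engineer would, in place of code of your own. Each camera call takes 0.05 s, during which the arm holds its last target. There are 200 camera calls.

## Working session

There is one attempt and no reset: what is moved stays moved. The work goes in short steps, Python scripts to look and compute and a tool call to move; the robot and the scene stay as the last step left them, time stands still between calls to the robot, and variables do not carry over. Pictures are saved under pics/ and viewed, at most 14 in all, crops included, and the job is handed in when it is done.

Besides the shell and the picture viewer there is one more tool, called after "Call:" as name(argument=value, ...), one argument or row to a line, values as JSON. play_rows: Moves the arm, as the interface text tells. Its arguments: {"type":"object","properties":{"steps":{"type":"array","items":{"type":"array"}},"grip_force":{"type":"number"}},"required":["steps"]}

```bash
mkdir -p pics; ls; cat > h.py <<'E'
import numpy as np,cv2
from cell import readout,viewer,job,search_frame,silhouettes
from scipy.spatial.transform import Rotation as R
def cam(name):
    i=viewer.camera_info(name)
    f=200/np.tan(np.radians(i['fov_y'])/2)
    if name=='wrist':
        o=readout.get_obs(); T=np.eye(4);T[:3,:3]=R.from_euler('xyz',o['eef_rot']).as_matrix() if len(o['eef_rot'])==3 else None
        T[:3,3]=o['ee_pos'];T=T@np.array(i['tool_from_camera'])
    else:
        T=np.eye(4);r=np.array(i['rotation']);T[:3,:3]=r if r.shape==(3,3) else R.from_euler('xyz',r).as_matrix();T[:3,3]=i['xyz']
    return i,f,T
def grab(name):
    c=cam(name);p,d=viewer.read_camera(name);return p,d,c
def rays(c,u,v):
    i,f,T=c
    x=(np.asarray(u,float)-i['cx'])/f;y=(np.asarray(v,float)-i['cy'])/f
    a,b=x,y
    for _ in range(15):
        s=1+i['k1']*(a*a+b*b);a,b=x/s,y/s
    return a,b
def pts(c,u,v,d):
    a,b=rays(c,u,v);P=np.stack([a*d,-b*d,-np.asarray(d)],-1)
    return P@c[2][:3,:3].T+c[2][:3,3]
def plane(c,u,v,z):
    a,b=rays(c,u,v);D=np.stack([a,-b,-np.ones_like(a)],-1)@c[2][:3,:3].T
    return c[2][:3,3]+D*((z-c[2][2,3])/D[...,2])[...,None]
def proj(c,P):
    i,f,T=c;q=(np.asarray(P)-T[:3,3])@T[:3,:3];a=q[...,0]/-q[...,2];b=-q[...,1]/-q[...,2];s=1+i['k1']*(a*a+b*b)
    return np.stack([i['cx']+f*a*s,i['cy']+f*b*s],-1)
def cloud(c,d):
    v,u=np.mgrid[:400,:640];return pts(c,u,v,d)
E
python3 - <<'E'
from h import *
print(readout.get_obs())
for n in ['top','scene']:
    print(viewer.camera_info(n))
    p,d,c=grab(n);cv2.imwrite(f'pics/{n}0.png',p)
    np.savez(f'{n}0.npz',p=p,d=d)
    for t in ['cooker','topping_station','clipA','caddy','hook','hook_foot','wash_pan','sauce_bottle','spice_jar']:
        print(t,[(r['bbox'],round(r['conf'],2)) for r in search_frame(t,n)])
print(viewer.camera_info('wrist'))
E
```

```text
pics
{'t': 0.0, 'joint_positions': array([-1.41651071e+00,  4.94149359e-01,  1.34611268e+00, -1.46875170e-05,
        1.30249569e+00, -9.55317635e-02]), 'qvel': array([ 0.00185947, -0.00165439, -0.00045945,  0.00127819,  0.00066043,
       -0.00073486]), 'effort': array([-1.37409788e-03, -8.82169461e+01, -3.83871102e+01, -1.29973100e-04,
        1.02023224e-02,  3.99559958e-07]), 'ee_pos': array([ 0.15444667, -0.60528373,  0.25272752]), 'eef_rot': array([-3.14043154e+00, -9.70393562e-05,  2.49821226e-01]), 'force': array([ 0.33378415,  0.77945431, -0.3614863 ]), 'ft_torque': array([ 0.00623994, -0.0205207 ,  0.04257726]), 'gripper_force': 0.0, 'gripper_width': 0.08520301650978251}
{'fov_y': 45.1830722986188, 'cx': 316.4754300088064, 'cy': 202.3305457562044, 'k1': -0.14433992719270525, 'xyz': array([ 0.31717131, -0.00669505,  1.59201926]), 'rotation': array([ 0.15616519,  0.01029302, -1.57265293])}
cooker []
topping_station [([353.0, 97.5, 520.4, 202.6], 0.96), ([428.5, 203.1, 447.1, 209.9], 0.29)]
clipA []
caddy [([146.6, 223.9, 173.5, 246.6], 0.68), ([202.5, 236.1, 235.6, 283.5], 0.
[... 784 characters left out ...]
, 230.1], 0.8), ([398.1, 151.6, 413.6, 180.8], 0.26)]
sauce_bottle [([387.3, 219.6, 414.2, 274.9], 0.81), ([117.3, 250.7, 361.5, 400.0], 0.67)]
spice_jar [([394.3, 151.0, 416.0, 183.5], 0.81), ([145.7, 182.4, 293.0, 304.3], 0.19)]
{'fov_y': 58.32944250347657, 'cx': 316.77418821012117, 'cy': 198.3479861104205, 'k1': -0.06267417782089732, 'tool_from_camera': array([[ 2.99595731e-05,  9.53891830e-01,  3.00150587e-01,
         7.62340259e-02],
       [ 9.99999962e-01, -1.10631843e-04,  2.51777750e-04,
         8.55937053e-04],
       [ 2.73374952e-04,  3.00150568e-01, -9.53891798e-01,
        -1.21552149e-01],
       [ 0.00000000e+00,  0.00000000e+00,  0.00000000e+00,
         1.00000000e+00]])}
```

View pics/top0.png

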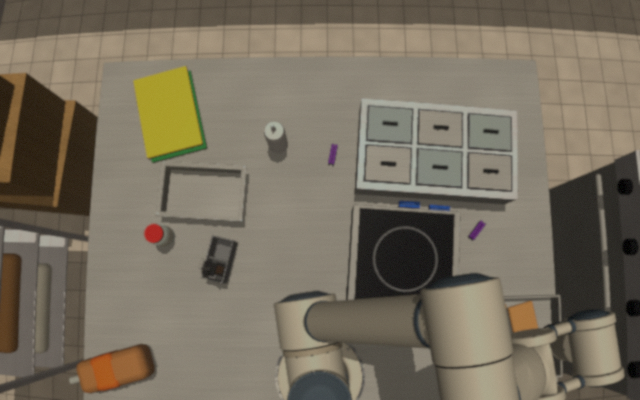

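View pics/scene0.png

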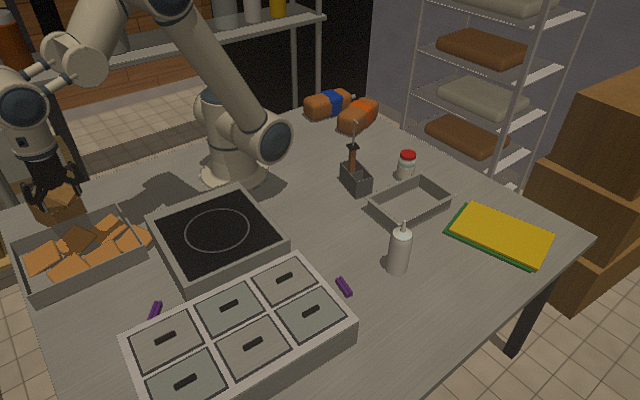

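The top view shows two blue clips in the gap at about (409,205) and (438,208), with the open end to the left. The purple look-alikes are at (333,155) and (477,230), outside the gap. The hook stands in the caddy at about (212,267), the pan is at (205,193), the bottle at (275,133) and the jar at (156,234).

```bash
cat > m.py <<'E'
from h import *
for n in ['top','scene']:
    z=np.load(n+'0.npz');p,d=z['p'],z['d'];c=cam(n);W=cloud(c,d);ok=d>0
    hsv=cv2.cvtColor(p,cv2.COLOR_BGR2HSV)
    def rect(name,zlo,zhi,x0,x1,y0,y1,extra=True):
        m=ok&(W[...,2]>zlo)&(W[...,2]<zhi)&(W[...,0]>x0)&(W[...,0]<x1)&(W[...,1]>y0)&(W[...,1]<y1)&extra
        q=W[m]
        if len(q)<5: print(n,name,'none');return
        r=cv2.minAreaRect((q[:,:2]*1000).astype(np.float32));b=cv2.boxPoints(r)
        print(n,name,len(q),'c',np.round(r[0],0),'s',np.round(r[1],0),'a',round(r[2],1),'z',np.round(np.median(q[:,2]),3),'box',np.round(b).astype(int).tolist())
    rect('cooker',.10,.12,.25,.68,-.5,-.02)
    rect('topping',.10,.12,.64,1.05,-.7,-.05)
    rect('caddy',.06,.10,.28,.5,.2,.45)
    rect('hook',.12,.30,.25,.5,.2,.45)
    rect('hooktop',.265,.30,.25,.5,.2,.45)
    rect('pan',.055,.075,.45,.75,.1,.6)
    rect('bottle',.02,.22,.65,.85,.05,.3)
    rect('jar',.02,.13,.38,.55,.42,.7)
    ys,xs=np.nonzero(cv2.inRange(hsv,(100,120,40),(125,255,255)))
    k,l,st,ce=cv2.connectedComponentsWithStats(cv2.inRange(hsv,(100,120,40),(125,255,255)))
    for i in range(1,k):
        if st[i,4]>15:
            q=W[l==i];print(n,'blue',st[i],np.round(np.median(q,0),3),np.round(q.min(0),3),np.round(q.max(0),3))
E
python3 m.py
python3 - <<'E'
import cv2,numpy as np
p=cv2.imread('pics/top0.png')
a=cv2.resize(p[190:290,140:260],None,fx=5,fy=5,interpolation=cv2.INTER_CUBIC)
b=cv2.resize(p[190:240,340:500],None,fx=4.9,fy=4.9,interpolation=cv2.INTER_CUBIC)
cv2.imwrite('pics/crop1.png',b)
cv2.imwrite('pics/crop2.png',a)
E
```

```text
top cooker 12315 c [ 466. -294.] s [409. 431.] a 89.4 z 0.11 box [[248, -496], [679, -501], [684, -92], [252, -87]]
top topping 10158 c [ 753. -389.] s [525. 254.] a 86.8 z 0.113 box [[611, -645], [865, -659], [895, -134], [641, -120]]
top caddy 307 c [407. 314.] s [ 76. 206.] a 75.6 z 0.08 box [[298, 302], [498, 251], [517, 325], [317, 376]]
top hook 226 c [347. 326.] s [42. 46.] a 74.8 z 0.176 box [[320, 312], [364, 300], [375, 340], [331, 353]]
top hooktop 35 c [356. 324.] s [ 9. 28.] a 75.5 z 0.282 box [[341, 324], [369, 317], [371, 325], [344, 332]]
top pan 1311 c [602. 320.] s [248. 448.] a 8.3 z 0.064 box [[447, 524], [512, 81], [757, 116], [692, 560]]
top bottle 681 c [721. 199.] s [ 64. 219.] a 39.3 z 0.134 box [[627, 264], [765, 94], [815, 135], [676, 304]]
top jar 750 c [476. 492.] s [116. 126.] a 73.5 z 0.089 box [[398, 455], [520, 419], [553, 530], [431, 566]]
top blue [399 202  20   6 101] [ 0.558 -0.298  0.019] [ 0.317 -0.329  0.009] [ 0.567 -0.007  1.592]
top blue [429 205  20   4  62] [ 0.548 -0.395  0.017] [ 0.543 -0.43   0.009] [ 0.556 -0.367  0.027]
scene cooker 1
[... 293 characters left out ...]
95, 297], [442, 264], [459, 342], [313, 374]]
scene hook 202 c [350. 322.] s [38. 46.] a 71.6 z 0.174 box [[322, 312], [366, 297], [378, 333], [334, 348]]
scene hooktop 20 c [359. 321.] s [ 8. 30.] a 77.2 z 0.283 box [[343, 320], [372, 313], [374, 321], [345, 328]]
scene pan 899 c [571. 389.] s [295. 248.] a 86.6 z 0.063 box [[439, 249], [686, 234], [704, 529], [456, 544]]
scene bottle 1053 c [726. 196.] s [ 67. 225.] a 40.3 z 0.106 box [[627, 260], [773, 88], [824, 132], [679, 303]]
scene jar 743 c [479. 489.] s [118. 128.] a 77.4 z 0.064 box [[403, 446], [528, 418], [554, 533], [429, 561]]
scene blue [320  89  23  27 275] [-0.108  0.632  0.091] [-0.211  0.593  0.011] [-0.092  0.67   0.11 ]
```

View pics/crop2.png

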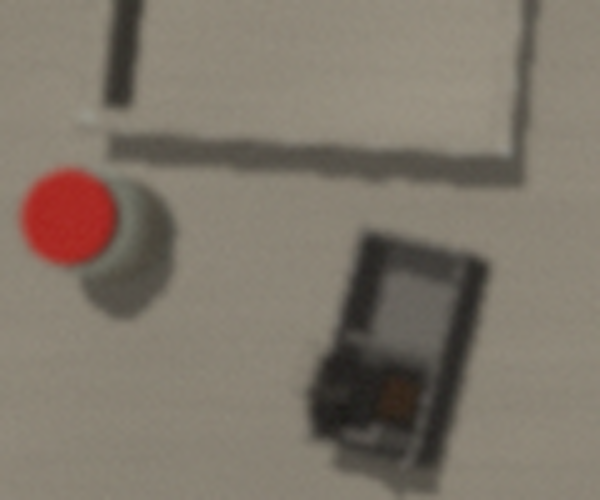

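View pics/crop1.png

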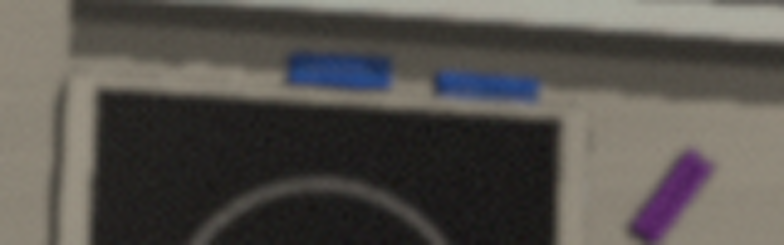

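The crops show the rod foot pointing up and toward the empty (+x) compartment of the caddy. Both blue clips lie against the cooker's back face. Next I'll refine the fixed poses.

```bash
cat > m2.py <<'E'
from h import *
for n in ['top','scene']:
    z=np.load(n+'0.npz');d=z['d'];c=cam(n);W=cloud(c,d);ok=d>0
    def rect(name,zc,x0,x1,y0,y1,tol=.004,k=0):
        m=ok&(abs(W[...,2]-zc)<tol)&(W[...,0]>x0)&(W[...,0]<x1)&(W[...,1]>y0)&(W[...,1]<y1)
        m=m.astype(np.uint8)
        if k: m=cv2.morphologyEx(m,cv2.MORPH_OPEN,np.ones((k,k)))
        kk,l,st,_=cv2.connectedComponentsWithStats(m);
        if kk<2: return
        q=W[l==1+np.argmax(st[1:,4])]
        r=cv2.minAreaRect((q[:,:2]*1000).astype(np.float32));b=cv2.boxPoints(r)
        print(n,name,len(q),'c',np.round(r[0],0),'s',np.round(r[1],0),'a',round(r[2],1),'box',np.round(b).astype(int).tolist())
    rect('cooker',.11,.2,.66,-.5,-.05,k=3)
    rect('topping',.11,.59,1.,-.75,-.05,tol=.006,k=3)
    rect('caddy',.085,.28,.47,.25,.4)
    rect('pan',.064,.45,.75,.15,.46,)
    rect('bottle',.19,.65,.85,.05,.3,.012)
    rect('jar',.12,.38,.55,.42,.6)
E
python3 m2.py
```

```text
top cooker 252 c [ 336. -323.] s [77. 55.] a 66.8 box [[296, -348], [346, -369], [377, -298], [326, -276]]
top topping 1077 c [ 690. -264.] s [197. 290.] a 0.2 box [[590, -119], [591, -410], [789, -409], [788, -119]]
top caddy 43 c [316. 322.] s [38. 80.] a 23.8 box [[283, 351], [315, 278], [350, 293], [318, 366]]
top pan 606 c [596. 349.] s [210. 187.] a 86.1 box [[496, 251], [682, 238], [697, 447], [510, 460]]
top bottle 12 c [769. 139.] s [ 5. 12.] a 42.4 box [[764, 142], [771, 133], [775, 137], [768, 145]]
top jar 253 c [455. 521.] s [61. 58.] a 18.6 box [[417, 538], [436, 483], [493, 503], [474, 558]]
scene cooker 5970 c [ 375. -264.] s [310. 309.] a 85.9 box [[210, -407], [518, -429], [541, -120], [233, -98]]
scene topping 6767 c [ 729. -387.] s [521. 302.] a 86.1 box [[561, -637], [862, -657], [898, -138], [596, -117]]
scene caddy 42 c [397. 348.] s [ 44. 135.] a 57.8 box [[328, 365], [442, 293], [466, 330], [352, 402]]
scene pan 478 c [599. 351.] s [222. 188.] a 86.6 box [[499, 246], [686, 234], [699, 456], [512, 467]]
scene bottle 29 c [775. 138.] s [11. 12.] a 4.0 box [[769, 144], [770, 132], [781, 132], [780, 145]]
scene jar 106 c [456. 521.] s [55. 67.] a 4.1 box [[426, 552], [431, 485], [486, 489], [481, 556]]
```

Call:
play_rows(
  steps=[
    [[3.8,4.0,2.0],-1.8,8.5],
    [[3.8,4.0,2.0],-1.8,8.5],
    [[3.8,4.0,2.0],-1.8,8.5],
    [[3.8,4.0,2.0],-1.8,8.5],
    [[3.8,4.0,2.0],-1.8,8.5],
  ],
)

```text
t: 1.62
ee_pos: [0.3455, -0.4042, 0.3541]
eef_rot: [3.141, -0.0, 0.091]
force: [-0.4, -0.3, -0.3]
gripper_width: 0.0848
gripper_force: 0.0
```

Call:
play_rows(
  steps=[
    [[3.8,4.0,0],-1.8,8.5],
    [[3.8,4.0,0],-1.8,8.5],
    [[3.8,4.0,0],-1.8,8.5],
    [[3.8,4.0,0],-1.8,8.5],
    [[3.6,4.5,0],-2,8.5],
  ],
)

```text
t: 2.25
ee_pos: [0.5337, -0.1992, 0.3533]
eef_rot: [3.141, -0.0, -0.069]
force: [1.1, -1.0, 1.1]
gripper_width: 0.0852
gripper_force: 0.0
```

Call:
play_rows(
  steps=[
    [[0,0,0],0,8.5],
    [[0,0,0],0,8.5],
    [[0,0,0],0,8.5],
    [[0,0,0],0,8.5],
    [[0,0,0],0,8.5],
  ],
)

```text
t: 2.88
ee_pos: [0.5322, -0.2012, 0.3534]
eef_rot: [3.142, -0.0, -0.069]
force: [-0.1, 0.2, 0.1]
gripper_width: 0.0849
gripper_force: 0.0
```

```bash
python3 - <<'E'
from h import *
p,d,c=grab('wrist');cv2.imwrite('pics/w1.png',p);np.savez('w1.npz',p=p,d=d,T=c[2])
o=readout.get_obs();print(o['ee_pos'],o['eef_rot'])
W=cloud(c,d)
hsv=cv2.cvtColor(p,cv2.COLOR_BGR2HSV)
k,l,st,ce=cv2.connectedComponentsWithStats(cv2.inRange(hsv,(100,120,40),(125,255,255)))
for i in range(1,k):
    if st[i,4]>60:
        q=W[l==i];r=cv2.minAreaRect((q[q[:,2]>.01][:,:2]*1000).astype(np.float32));print(st[i],np.round(np.median(q,0),3),np.round(r[0]),np.round(r[1]),r[2])
E
```

```text
[ 0.53226605 -0.20104389  0.35336962] [ 3.14154373e+00 -1.14115567e-04 -6.86379150e-02]
[365 112  57  18 878] [ 0.562 -0.298  0.021] [ 571. -268.] [138.  35.] 72.3354721069336
[441 119  59  19 928] [ 0.546 -0.398  0.021] [ 565. -320.] [239.  31.] 76.20707702636719
```

View pics/w1.png

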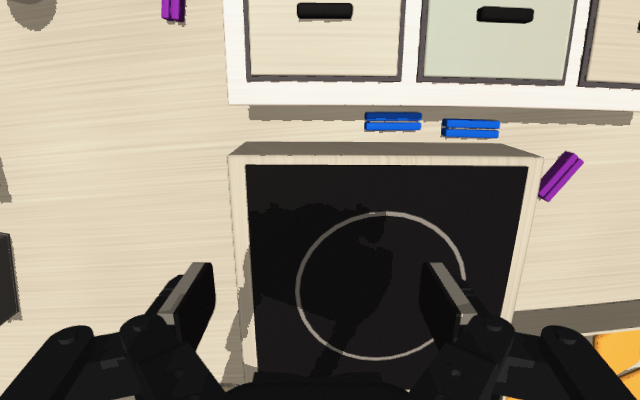

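The wrist view shows the gap running horizontally. The blue clips are at (393,121) and (470,128), the cooker's back foot edge is at row ~143, and the station's top front edge is at row ~105. The purple clip at (560,177) is outside the gap.

```bash
python3 - <<'E'
from h import *
i=viewer.camera_info('wrist');f=200/np.tan(np.radians(i['fov_y'])/2)
z=np.load('w1.npz');c=(i,f,z['T']);p=z['p']
g=lambda u,v,h:np.round(plane(c,np.array([u]),np.array([v]),h)[0]*1000).astype(int)
print('cooker topback L,R',g(229,157,.11),g(543,157,.11),'foot',g(247,143,0),g(503,144,0))
print('station L',g(228,104,.11),g(639,110,.11))
hsv=cv2.cvtColor(p,cv2.COLOR_BGR2HSV)
k,l,st,ce=cv2.connectedComponentsWithStats(cv2.inRange(hsv,(100,120,40),(125,255,255)))
for j in range(1,k):
    if st[j,4]>60:
        v,u=np.nonzero(l==j)
        r=cv2.minAreaRect((plane(c,u,v,.02)[:,:2]*1000).astype(np.float32));print(np.round(r[0]),np.round(r[1]),round(r[2],1),np.round(cv2.boxPoints(r)).astype(int).tolist())
E
```

```text
cooker topback L,R [ 545 -112  110] [ 523 -441  110] foot [ 543 -110    0] [ 519 -453    0]
station L [ 598 -118  110] [ 568 -544  110]
[ 561. -299.] [70. 21.] 86.4 [[548, -334], [569, -335], [574, -265], [553, -264]]
[ 546. -398.] [75. 23.] 86.6 [[532, -435], [555, -436], [559, -362], [537, -360]]
```

Call:
play_rows(
  steps=[
    [[-1.8,5.3,1.4],-1,8.5],
    [[-1.8,5.3,1.4],-1,8.5],
    [[-1.8,5.3,1.4],-1,8.5],
    [[-1.8,5.3,1.4],-1,8.5],
    [[-1.8,5.3,1.1],-1,8.5],
  ],
)

```text
t: 3.55
ee_pos: [0.4417, 0.0657, 0.421]
eef_rot: [-3.141, -0.001, -0.156]
force: [0.7, 0.5, 0.6]
gripper_width: 0.0852
gripper_force: 0.0
```

Call:
play_rows(
  steps=[
    [[-1.8,5.3,0],-1,8.5],
    [[-1.8,5.3,0],-1,8.5],
    [[-1.8,5.3,0],-1,8.5],
    [[-1.8,5.3,0],-1,8.5],
    [[-2.3,5.1,0],-1.5,8.5],
  ],
)

```text
t: 4.18
ee_pos: [0.3468, 0.329, 0.4204]
eef_rot: [-3.141, -0.0, -0.252]
force: [1.7, -0.8, 0.2]
gripper_width: 0.0852
gripper_force: 0.0
```

Call:
play_rows(
  steps=[
    [[0,0,0],0,8.5],
    [[0,0,0],0,8.5],
    [[0,0,0],0,8.5],
    [[0,0,0],0,8.5],
    [[0,0,0],0,8.5],
  ],
)

```text
t: 4.8
ee_pos: [0.3478, 0.3269, 0.4204]
eef_rot: [-3.141, -0.0, -0.252]
force: [-0.2, 0.3, -0.2]
gripper_width: 0.0849
gripper_force: 0.0
```

```bash
python3 - <<'E'
from h import *
p,d,c=grab('wrist');cv2.imwrite('pics/w2.png',p);np.savez('w2.npz',p=p,d=d,T=c[2])
o=readout.get_obs();print(o['ee_pos'],o['eef_rot'])
W=cloud(c,d)
for a,b in [(.265,.30),(.21,.26),(.16,.18),(.08,.09)]:
    m=(d>0)&(W[...,2]>a)&(W[...,2]<b)&(W[...,0]>.2)&(W[...,0]<.48)&(W[...,1]>.22)&(W[...,1]<.42)
    q=W[m];r=cv2.minAreaRect((q[:,:2]*1000).astype(np.float32));print(a,len(q),np.round(r[0]),np.round(r[1]),round(r[2],1),np.round(cv2.boxPoints(r)).astype(int).tolist())
E
```

```text
[0.34777174 0.32702383 0.42034069] [-3.14150071e+00 -8.01456766e-05 -2.51941963e-01]
0.265 398 [356. 323.] [ 8. 29.] 75.8 [[340, 323], [369, 316], [371, 323], [342, 330]]
0.21 0 [0. 0.] [0. 0.] 0.0 [[0, 0], [0, 0], [0, 0], [0, 0]]
0.16 1207 [345. 326.] [39. 39.] 74.7 [[321, 312], [359, 301], [369, 339], [332, 350]]
0.08 981 [377. 323.] [ 72. 139.] 76.7 [[301, 304], [437, 272], [454, 342], [318, 374]]
```

View pics/w2.png

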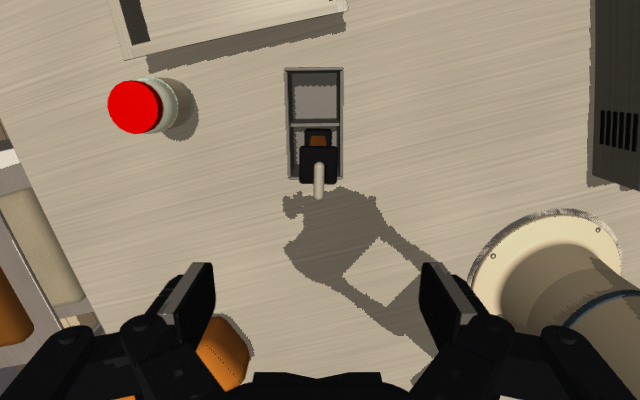

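The foot is at (319,180), pointing toward the empty compartment, and the rod axis is at (345,326) mm. I'll go down, grip the rod near its top and lift it out.

Call:
play_rows(
  steps=[
    [[-0.3,-0.1,-4.3],0,8.5],
    [[0,0,-4.3],0,8.5],
    [[0,0,-4.3],0,8.5],
    [[0,0,-4.2],0,8.5],
    [[0,0,0],0,8.5],
  ],
  grip_force=40,
)

```text
t: 5.48
ee_pos: [0.3434, 0.3254, 0.2475]
eef_rot: [3.138, 0.003, -0.251]
force: [0.1, 0.3, 0.1]
gripper_width: 0.0847
gripper_force: 0.0
```

Call:
play_rows(
  steps=[
    [[0,0,0],0,8.5],
    [[0,0,0],0,0],
    [[0,0,0],0,0],
    [[0,0,0],0,0],
    [[0,0,0],0,0],
  ],
)

```text
t: 6.1
ee_pos: [0.3445, 0.3264, 0.2495]
eef_rot: [-3.141, -0.0, -0.251]
force: [-0.3, 0.8, 0.4]
gripper_width: 0.0116
gripper_force: 0.0
```

Call:
play_rows(
  steps=[
    [[0,0,0],0,0],
    [[0,0,0],0,0],
    [[0,0,0],0,0],
    [[0,0,1],0,0],
    [[0,0,0],0,0],
  ],
)

```text
t: 6.72
ee_pos: [0.3447, 0.3265, 0.2599]
eef_rot: [-3.141, -0.001, -0.251]
force: [1.5, -0.0, -2.3]
gripper_width: 0.0067
gripper_force: 39.0
```

Call:
play_rows(
  steps=[
    [[0,0,3],0,0],
    [[0,0,4],0,0],
    [[0,0,4],0,0],
    [[1.5,-1.5,0],1.5,0],
    [[3.5,-3.5,0],2,0],
  ],
)

```text
t: 7.35
ee_pos: [0.3943, 0.2766, 0.3697]
eef_rot: [-3.141, -0.0, -0.186]
force: [1.9, 0.5, -2.6]
gripper_width: 0.0071
gripper_force: 39.2
```

Call:
play_rows(
  steps=[
    [[4,-4,0],2,0],
    [[4,-4,0],2,0],
    [[4,-4,0],2,0],
    [[4,-4,0],2,0],
    [[4,-3,0],2,0],
  ],
)

```text
t: 7.98
ee_pos: [0.5955, 0.0845, 0.3691]
eef_rot: [3.141, 0.0, -0.015]
force: [0.5, 0.9, -1.5]
gripper_width: 0.0068
gripper_force: 39.2
```

Call:
play_rows(
  steps=[
    [[3,-2,0],0.9,0],
    [[1.8,-1.6,0],0,0],
    [[0,0,-2],0,0],
    [[0,0,-3],0,0],
    [[0,0,0],0,0],
  ],
)

```text
t: 8.6
ee_pos: [0.6414, 0.0504, 0.3171]
eef_rot: [-3.142, 0.005, 0.0]
force: [-0.2, 0.4, -1.7]
gripper_width: 0.0066
gripper_force: 39.1
```

```bash
python3 - <<'E'
from h import *
o=readout.get_obs();print(o['ee_pos'],o['eef_rot'],o['force'])
p,d,c=grab('scene');cv2.imwrite('pics/s2.png',cv2.resize(p[60:300,200:520],None,fx=2.4,fy=2.4))
E
```

```text
[0.64135351 0.05035634 0.3170716 ] [-3.14152923e+00  4.75709874e-03  1.44571070e-04] [-0.19297559  0.37785617 -1.68115821]
```

View pics/s2.png

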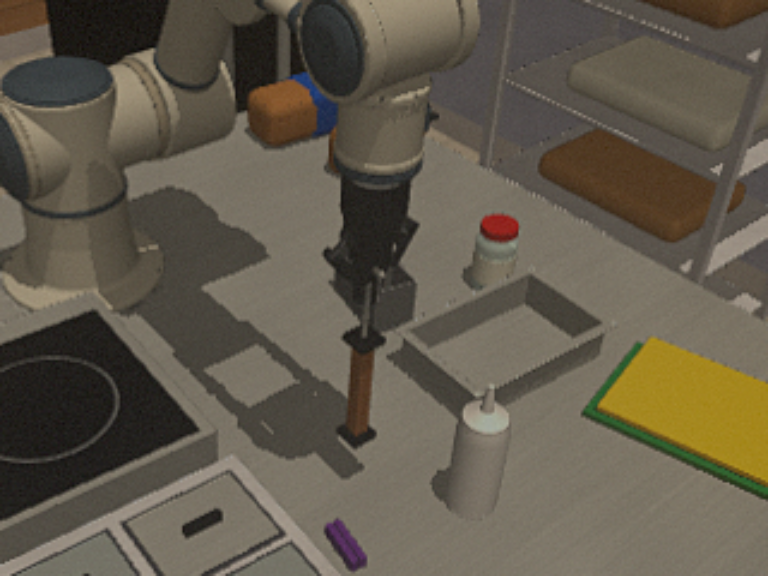

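The hook is held upright over free worktop, with its butt about 7 cm up. I'll lower it until the butt touches.

Call:
play_rows(
  steps=[
    [[0,0,-3],0,0],
    [[0,0,-3],0,0],
    [[0,0,-1.0],0,0],
    [[0,0,-0.2],0,0],
    [[0,0,0],0,0],
  ],
  grip_force=30,
)

```text
t: 9.28
ee_pos: [0.6431, 0.0504, 0.2486]
eef_rot: [3.142, -0.002, 0.0]
force: [0.3, 0.0, -1.7]
gripper_width: 0.0068
gripper_force: 39.1
```

Call:
play_rows(
  steps=[
    [[0,0,-0.35],0,0],
    [[-2.1,0,0],0,0],
    [[-2.1,0,0],0,0],
    [[-2.1,0,-0.35],0,0],
    [[-2.1,0,-0.4],0,0],
  ],
)

```text
t: 9.9
ee_pos: [0.5592, 0.0504, 0.2378]
eef_rot: [3.142, -0.004, 0.0]
force: [2.7, 1.1, 0.3]
gripper_width: 0.0064
gripper_force: 40.4
```

Call:
play_rows(
  steps=[
    [[-2.0,0,-0.7],0,0],
    [[-2.0,0,-0.75],0,0],
    [[0,0,0],0,0],
    [[0,0,0],0,0],
    [[0,0,0],0,0],
  ],
)

```text
t: 10.52
ee_pos: [0.519, 0.0504, 0.223]
eef_rot: [-3.142, -0.001, 0.0]
force: [-7.0, -0.1, 12.6]
gripper_width: 0.0069
gripper_force: 42.1
```

```bash
python3 - <<'E'
from h import *
o=readout.get_obs();print(o['ee_pos'],o['force'])
p,d,c=grab('scene');cv2.imwrite('pics/s3.png',cv2.resize(p[100:280,250:450],None,fx=3,fy=3))
E
```

```text
[0.51900163 0.05043287 0.22296921] [-7.00541296 -0.08130775 12.61074491]
```

View pics/s3.png

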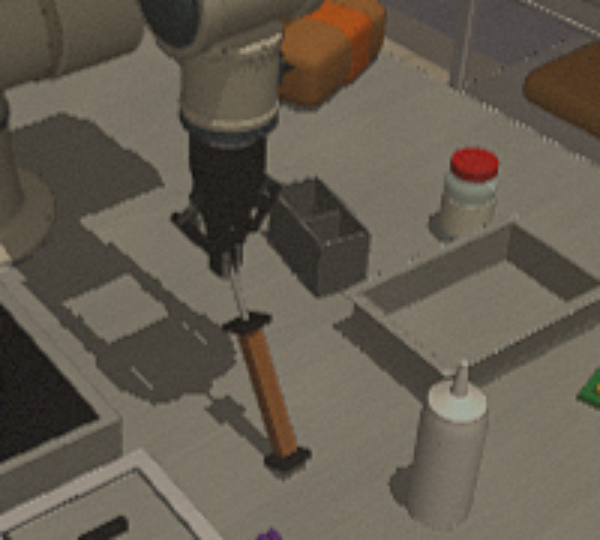

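It's tipping as planned, about its pommel edge at (288,462). I'll carry on with the arc.

Call:
play_rows(
  steps=[
    [[-1.85,0,-1.05],0,0],
    [[-1.8,0,-1.1],0,0],
    [[-1.6,0,-1.35],0,0],
    [[-1.6,0,-1.4],0,0],
    [[-1.35,0,-1.6],0,0],
  ],
)

```text
t: 11.2
ee_pos: [0.4364, 0.0504, 0.1571]
eef_rot: [3.142, -0.001, 0.0]
force: [-3.3, 0.6, 5.1]
gripper_width: 0.0068
gripper_force: 36.3
```

Call:
play_rows(
  steps=[
    [[-1.35,0,-1.65],0,0],
    [[-1.05,0,-1.8],0,0],
    [[-1.05,0,-1.85],0,0],
    [[-0.7,0,-2.0],0,0],
    [[-0.7,0,-2.0],0,0],
  ],
)

```text
t: 11.82
ee_pos: [0.3891, 0.0504, 0.0636]
eef_rot: [3.142, -0.002, 0.0]
force: [2.0, 0.2, -0.2]
gripper_width: 0.0066
gripper_force: 31.3
```

Call:
play_rows(
  steps=[
    [[-0.35,0,-2.0],0,0],
    [[-0.35,0,-1.5],0,0],
    [[0,0,0],0,0],
    [[0,0,0],0,0],
    [[0,0,0],0,0],
  ],
)

```text
t: 12.45
ee_pos: [0.3818, 0.0504, 0.0294]
eef_rot: [3.142, -0.002, 0.0]
force: [0.9, 0.3, 0.2]
gripper_width: 0.007
gripper_force: 30.9
```

Call:
play_rows(
  steps=[
    [[0,0,-0.3],0,0.7],
    [[0,0,0],0,3],
    [[0,0,0],0,5],
    [[0,0,0],0,5],
    [[0,0,2],0,5],
  ],
)

```text
t: 13.08
ee_pos: [0.3804, 0.0504, 0.0453]
eef_rot: [-3.142, 0.002, 0.0]
force: [-0.3, 0.5, 0.2]
gripper_width: 0.0501
gripper_force: 0.0
```

Call:
play_rows(
  steps=[
    [[0,0,5],0,5],
    [[3,0,5],0,5],
    [[4,0,4],0,5],
    [[4,0,4],0,5],
    [[0,0,0],0,5],
  ],
)

```text
t: 13.7
ee_pos: [0.4947, 0.0503, 0.2285]
eef_rot: [3.141, -0.007, 0.0]
force: [-1.2, -0.0, -0.8]
gripper_width: 0.0504
gripper_force: 0.0
```

```bash
python3 - <<'E'
from h import *
p,d,c=grab('wrist');cv2.imwrite('pics/w3.png',p);np.savez('w3.npz',p=p,d=d,T=c[2])
o=readout.get_obs();print(o['ee_pos'])
W=cloud(c,d)
m=(d>0)&(W[...,2]>.022)&(W[...,2]<.08)&(W[...,0]>.33)&(W[...,0]<.75)&(W[...,1]>-.03)&(W[...,1]<.13)
q=W[m];r=cv2.minAreaRect((q[:,:2]*1000).astype(np.float32));print(len(q),np.round(r[0]),np.round(r[1]),round(r[2],1),np.round(cv2.boxPoints(r)).astype(int).tolist())
for x in np.arange(.35,.70,.015):
    s=q[abs(q[:,0]-x)<.004]
    if len(s)>3: print(round(x,3),np.round([s[:,1].min(),s[:,1].max(),np.median(s[:,2]),s[:,2].max()],3))
E
```

```text
[0.49202516 0.05037625 0.22652826]
6387 [480.  50.] [ 40. 278.] 89.7 [[341, 31], [619, 29], [619, 69], [341, 70]]
0.35 [0.046 0.053 0.029 0.046]
0.365 [0.046 0.053 0.024 0.026]
0.38 [0.046 0.053 0.024 0.026]
0.395 [0.046 0.053 0.024 0.026]
0.41 [0.046 0.053 0.024 0.026]
0.425 [0.046 0.053 0.024 0.026]
0.44 [0.046 0.053 0.024 0.026]
0.455 [0.03  0.07  0.039 0.043]
0.47 [0.039 0.061 0.032 0.034]
0.485 [0.039 0.06  0.032 0.034]
0.5 [0.039 0.06  0.032 0.034]
0.515 [0.039 0.06  0.032 0.034]
0.53 [0.039 0.061 0.032 0.034]
0.545 [0.04  0.061 0.032 0.034]
0.56 [0.04  0.061 0.032 0.034]
0.575 [0.039 0.06  0.032 0.034]
0.59 [0.039 0.06  0.032 0.034]
0.605 [0.031 0.068 0.032 0.042]
0.62 [0.031 0.069 0.04  0.042]
```

View pics/w3.png

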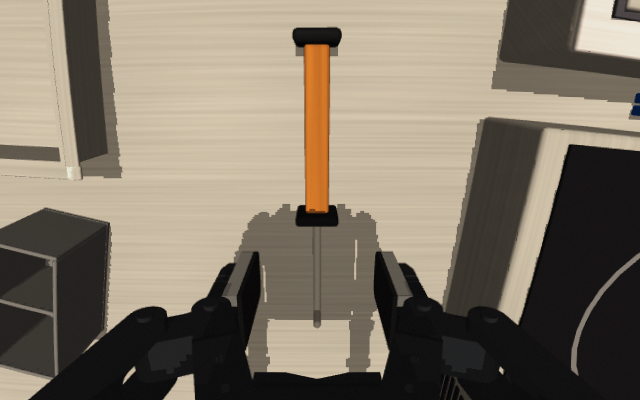

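The hook lies flat along x with the foot up, butt at x≈0.621 and tip at x≈0.341. I'll regrasp the handle 42 mm from the butt.

Call:
play_rows(
  steps=[
    [[4.5,0,-2.5],0,5],
    [[4.2,0,-3.5],0,5],
    [[0,0,-5],0,5],
    [[0,0,-5],0,5],
    [[0,0,-4.05],0,5],
  ],
  grip_force=20,
)

```text
t: 14.38
ee_pos: [0.5753, 0.0504, 0.0222]
eef_rot: [-3.142, 0.004, 0.0]
force: [-0.2, -0.5, -0.2]
gripper_width: 0.0502
gripper_force: 0.0
```

Call:
play_rows(
  steps=[
    [[0,0,0],0,5],
    [[0,0,0],0,1.5],
    [[0,0,0],0,1.5],
    [[0,0,0],0,1.5],
    [[0,0,0],0,1.5],
  ],
)

```text
t: 15.0
ee_pos: [0.578, 0.0504, 0.0255]
eef_rot: [-3.142, -0.0, 0.0]
force: [0.2, -0.1, -1.6]
gripper_width: 0.0218
gripper_force: 21.5
```

Call:
play_rows(
  steps=[
    [[0,0,0],0,1.5],
    [[-0.2,0,1.5],0,1.5],
    [[-0.2,0,1.5],0,1.5],
    [[-0.2,0,1.5],0,1.5],
    [[0,0,0],0,1.5],
  ],
)

```text
t: 15.62
ee_pos: [0.5727, 0.0504, 0.0719]
eef_rot: [3.142, -0.003, 0.0]
force: [0.9, 0.3, -2.3]
gripper_width: 0.0217
gripper_force: 21.4
```

```bash
python3 - <<'E'
from h import *
o=readout.get_obs();print(o['ee_pos'],o['force'],o['ft_torque'],o['gripper_width'])
p,d,c=grab('scene');np.savez('s4.npz',p=p,d=d);cv2.imwrite('pics/s4.png',cv2.resize(p[100:280,250:450],None,fx=3,fy=3))
E
```

```text
[0.57265199 0.05040724 0.07191566] [ 0.9457194   0.32350492 -2.27763936] [-0.01661246 -0.21586082 -0.02679358] 0.021653046362634855
```

View pics/s4.png

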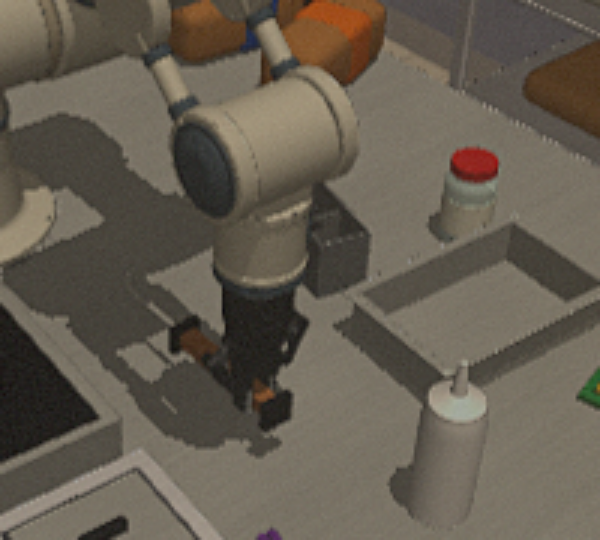

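The 20 N grip holds the hook rigidly level at (230,370). I'll ease the fingers slightly and see whether the tip drops.

Call:
play_rows(
  steps=[
    [[0,0,0],0,2.14],
    [[0,0,0],0,2.14],
    [[0,0,0],0,2.14],
    [[0,0,0],0,2.14],
    [[0,0,0],0,2.14],
  ],
)

```text
t: 16.3
ee_pos: [0.572, 0.0504, 0.0702]
eef_rot: [-3.142, 0.0, 0.0]
force: [0.7, -0.1, -1.6]
gripper_width: 0.0217
gripper_force: 21.4
```

Call:
play_rows(
  steps=[
    [[0,0,0],0,2.17],
    [[0,0,0],0,2.17],
    [[0,0,0],0,2.17],
    [[0,0,0],0,2.17],
    [[0,0,0],0,2.17],
  ],
)

```text
t: 16.92
ee_pos: [0.572, 0.0504, 0.0703]
eef_rot: [-3.142, 0.0, 0.0]
force: [-0.2, -0.1, -2.2]
gripper_width: 0.0217
gripper_force: 14.8
```

Force drops with the commanded opening, so I'll keep easing.

Call:
play_rows(
  steps=[
    [[0,0,0],0,2.18],
    [[0,0,0],0,2.18],
    [[0,0,0],0,2.18],
    [[0,0,0],0,2.18],
    [[0,0,0],0,2.18],
  ],
)

```text
t: 17.55
ee_pos: [0.572, 0.0504, 0.0703]
eef_rot: [-3.142, 0.0, 0.0]
force: [-0.3, 0.1, -1.8]
gripper_width: 0.0219
gripper_force: 9.8
```

```bash
cat >> h.py <<'E'
def hook(name='scene'):
    p,d,c=grab(name);W=cloud(c,d);o=readout.get_obs();t=o['ee_pos']
    hsv=cv2.cvtColor(p,cv2.COLOR_BGR2HSV)
    m=cv2.inRange(hsv,(3,70,40),(18,255,255))>0
    m&=(d>0)&(abs(W[...,0]-t[0])<.3)&(abs(W[...,1]-t[1])<.3)&(W[...,2]<.3)
    q=W[m];print('n',len(q))
    if len(q)>10:
        ce=np.median(q,0);u,s,v=np.linalg.svd(q-ce);print('tcp',t.round(3),'wood c',ce.round(3),'dir',v[0].round(2),'zrange',q[:,2].min().round(3),q[:,2].max().round(3))
    return p,d,c
E
python3 -c "
from h import *
hook()"
```

```text
n 140
tcp [0.572 0.05  0.07 ] wood c [0.505 0.039 0.05 ] dir [-0.78  0.03 -0.63] zrange 0.029 0.283
```

Call:
play_rows(
  steps=[
    [[-0.2,0,0.8],0,2.18],
    [[-0.4,0,0.8],0,2.18],
    [[-0.5,0,0.8],0,2.18],
    [[-0.5,0,0.8],0,2.18],
    [[-0.5,0,0.8],0,2.18],
  ],
)

```text
t: 18.23
ee_pos: [0.5506, 0.0504, 0.1109]
eef_rot: [3.142, -0.0, 0.0]
force: [0.0, 0.3, -0.9]
gripper_width: 0.0216
gripper_force: 9.9
```

```bash
python3 -c "
from h import *
p,d,c=hook();cv2.imwrite('pics/s5.png',cv2.resize(p[100:280,250:450],None,fx=3,fy=3))"
```

```text
n 125
tcp [0.55  0.05  0.112] wood c [0.487 0.039 0.077] dir [-0.85  0.2  -0.49] zrange 0.042 0.295
```

View pics/s5.png

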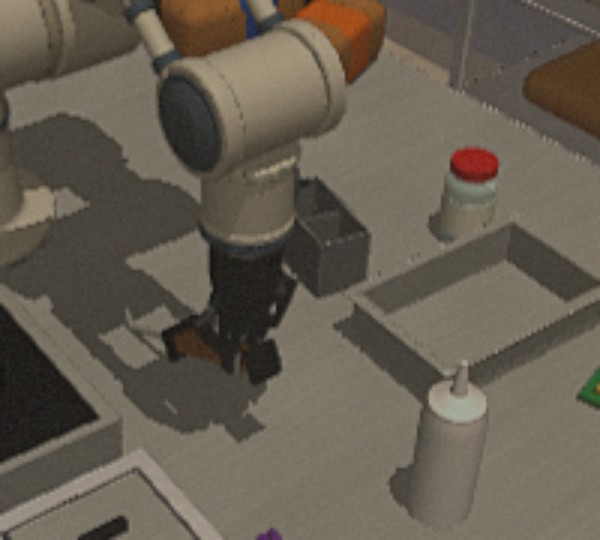

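The hook droops with its tip on the table, at about 26°. I'll continue the arc with the same light grip.

Call:
play_rows(
  steps=[
    [[-1.0,0,1.6],0,2.18],
    [[-1.1,0,1.6],0,2.18],
    [[-1.3,0,1.5],0,2.18],
    [[-1.4,0,1.5],0,2.18],
    [[0,0,0],0,2.18],
  ],
)

```text
t: 18.9
ee_pos: [0.5023, 0.0504, 0.1737]
eef_rot: [3.142, -0.002, 0.0]
force: [-0.1, 0.8, -1.9]
gripper_width: 0.0221
gripper_force: 10.1
```

Call:
play_rows(
  steps=[
    [[-1.5,0,1.3],0,2.18],
    [[-1.5,0,1.3],0,2.18],
    [[-1.5,0,1.0],0,2.18],
    [[-1.5,0,1.0],0,2.18],
    [[0,0,0],0,2.18],
  ],
)

```text
t: 19.52
ee_pos: [0.4421, 0.0504, 0.2191]
eef_rot: [-3.142, -0.001, 0.0]
force: [0.2, -0.1, -2.3]
gripper_width: 0.0224
gripper_force: 10.3
```

```bash
python3 -c "
from h import *
hook();o=readout.get_obs();print(o['force'],o['ft_torque'],o['gripper_force'])
p,d,c=grab('top');W=cloud(c,d)
p,d,c=grab('scene');np.savez('s6.npz',p=p,d=d);W=cloud(c,d)
t=o['ee_pos']
m=(d>0)&(abs(W[...,1]-t[1])<.03)&(abs(W[...,0]-.45)<.16)&(W[...,2]>.01)&(W[...,2]<.22)
q=W[m]
for z in np.arange(.02,.22,.02):
    s=q[abs(q[:,2]-z)<.006]
    if len(s): print(z.round(2),len(s),np.percentile(s,[5,50,95],axis=0)[:,:2].round(3).tolist())
"
```

```text
n 95
tcp [0.443 0.05  0.219] wood c [0.386 0.039 0.165] dir [-0.75  0.13 -0.66] zrange -0.001 0.293
[ 0.16749236  0.11871943 -2.80091199] [ 0.05822151 -0.1228291  -0.04798545] 10.324783623218536
0.08 4 [[0.29, 0.046], [0.29, 0.047], [0.297, 0.05]]
0.1 5 [[0.308, 0.044], [0.311, 0.046], [0.32, 0.047]]
0.12 27 [[0.357, 0.029], [0.363, 0.042], [0.366, 0.063]]
0.14 41 [[0.34, 0.03], [0.347, 0.038], [0.375, 0.064]]
0.16 16 [[0.369, 0.036], [0.388, 0.039], [0.402, 0.041]]
0.18 19 [[0.388, 0.036], [0.411, 0.038], [0.423, 0.042]]
0.2 10 [[0.431, 0.029], [0.452, 0.033], [0.456, 0.037]]
```

Call:
play_rows(
  steps=[
    [[0,0,0],0,2.2],
    [[0,0,0],0,2.2],
    [[0,0,0],0,2.2],
    [[0,0,0],0,2.2],
    [[0,0,0],0,2.2],
  ],
)

```text
t: 20.3
ee_pos: [0.4431, 0.0504, 0.2183]
eef_rot: [-3.142, -0.0, 0.0]
force: [0.5, 0.6, 0.3]
gripper_width: 0.022
gripper_force: 0.0
```

```bash
cat >> h.py <<'E'
def tilt():
    o=readout.get_obs();t=o['ee_pos'];print('tcp',t.round(4),'F',o['force'].round(1),'gf',round(o['gripper_force'],1),'w',round(o['gripper_width'],4))
    p,d,c=grab('scene');W=cloud(c,d)
    m=(d>0)&(abs(W[...,1]-t[1])<.03)&(abs(W[...,0]-t[0])<.26)&(W[...,2]>.012)&(W[...,2]<t[2]-.022)
    q=W[m]
    for z in np.arange(.02,t[2]-.02,.02):
        s=q[abs(q[:,2]-z)<.006]
        if len(s)>2: print(z.round(2),len(s),np.percentile(s[:,0],[5,50,95]).round(3),np.median(s[:,1]).round(3))
    return p,d,c
E
python3 -c "
from h import *
tilt()"
```

```text
tcp [0.4431 0.0504 0.2183] F [0.5 0.6 0.3] gf 0.0 w 0.022
0.02 175 [0.399 0.548 0.659] 0.037
0.04 71 [0.386 0.573 0.659] 0.049
```

It slipped out and dropped flat on the worktop. I'll find out how it lies.

```bash
cat >> h.py <<'E'
def lie(name,x0=.3,x1=.75,y0=-.07,y1=.2):
    p,d,c=grab(name);W=cloud(c,d)
    m=(d>0)&(W[...,2]>.012)&(W[...,2]<.07)&(W[...,0]>x0)&(W[...,0]<x1)&(W[...,1]>y0)&(W[...,1]<y1)
    k,l,st,_=cv2.connectedComponentsWithStats(m.astype(np.uint8));
    q=W[l==1+np.argmax(st[1:,4])];r=cv2.minAreaRect((q[:,:2]*1000).astype(np.float32));print(name,len(q),np.round(r[0]),np.round(r[1]),round(r[2],1))
    b=cv2.boxPoints(r)/1000;e=b[1]-b[0];f=b[2]-b[1]
    if np.linalg.norm(e)<np.linalg.norm(f): e=f
    e/=np.linalg.norm(e);e*=np.sign(e[0]);ce=np.array(r[0])/1000;n=np.array([-e[1],e[0]])
    s=(q[:,:2]-ce)@e;w=(q[:,:2]-ce)@n
    for a in np.arange(-.15,.151,.02):
        j=abs(s-a)<.005
        if j.sum()>3: print(a.round(2),(ce+a*e).round(3),'w',np.percentile(w[j],[3,97]).round(3),'z',np.percentile(q[j,2],[50,97]).round(3))
    return p
E
python3 -c "
from h import *
p=lie('scene');p=lie('wrist');cv2.imwrite('pics/w4.png',p)"
```

```text
scene 500 [521.  38.] [280.  42.] 6.9
-0.13 [0.392 0.023] w [0.005 0.013] z [0.026 0.039]
-0.11 [0.412 0.025] w [0.002 0.01 ] z [0.022 0.024]
-0.09 [0.432 0.027] w [0.005 0.01 ] z [0.022 0.023]
-0.07 [0.452 0.03 ] w [0.002 0.011] z [0.02  0.024]
-0.05 [0.472 0.032] w [0.003 0.007] z [0.022 0.023]
-0.03 [0.492 0.035] w [-0.014  0.02 ] z [0.034 0.04 ]
-0.01 [0.511 0.037] w [-0.006  0.014] z [0.029 0.032]
0.01 [0.531 0.04 ] w [-0.007  0.014] z [0.028 0.033]
0.03 [0.551 0.042] w [-0.008  0.015] z [0.028 0.033]
0.05 [0.571 0.044] w [-0.009  0.013] z [0.028 0.033]
0.07 [0.591 0.047] w [-0.008  0.012] z [0.029 0.034]
0.09 [0.611 0.049] w [-0.009  0.013] z [0.026 0.031]
0.11 [0.631 0.052] w [-0.009  0.011] z [0.026 0.033]
0.13 [0.65  0.054] w [-0.02   0.015] z [0.037 0.042]
wrist 4816 [482.  42.] [ 40. 207.] 89.7
-0.09 [0.392 0.042] w [-0.014 -0.006] z [0.024 0.026]
-0.07 [0.412 0.042] w [-0.012 -0.004] z [0.024 0.026]
-0.05 [0.432 0.042] w [-0.009 -0.002] z [0.024 0.026]
-0.03 [0.452 0.042] w [-0.008  0.   ] z [0.024 0.026]
-0.01 [0.472 0.042] w [-0.006  0.002] z [0.024 0.026]
0.01 [0.492 0.042] w [-0.018  0.018] z [0.04  0.042]
0.03 [0.512 0.042] w [-0.008  0.013] z [0.032 0.033]
0.05 [0.532 0.042] w [-0.006  0.014] z [0.032 0.033]
0.07 [0.552 0.041] w [-0.004  0.017] z [0.032 0.033]
0.09 [0.572 0.041] w [-0.002  0.018] z [0.032 0.033]
```

View pics/w4.png

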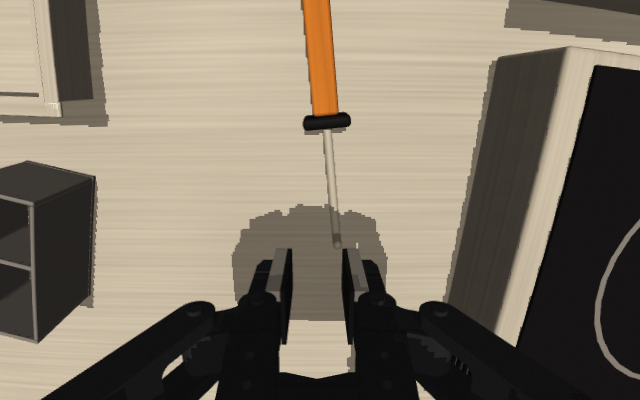

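The hook still lies flat with its foot up, tip at (337,243), yawed about 5.4°. I'll regrasp it there and ease off more gently this time.

Call:
play_rows(
  steps=[
    [[5.8,0.1,0],1.8,5],
    [[5.8,0.1,0],1.8,5],
    [[5.7,0.15,0],1.8,5],
    [[0,0,-4],0,5],
    [[0,0,-5],0,5],
  ],
)

```text
t: 21.08
ee_pos: [0.6172, 0.0539, 0.1276]
eef_rot: [3.141, -0.002, 0.094]
force: [1.0, 0.3, -1.1]
gripper_width: 0.0499
gripper_force: 0.0
```

Call:
play_rows(
  steps=[
    [[0,0,-5],0,5],
    [[0,0,-5],0,5],
    [[0,0,-0.2],0,5],
    [[0,0,0],0,1.5],
    [[0,0,0],0,1.5],
  ],
  grip_force=20,
)

```text
t: 21.7
ee_pos: [0.6173, 0.0539, 0.0285]
eef_rot: [3.141, -0.003, 0.094]
force: [1.0, 1.0, -0.2]
gripper_width: 0.0217
gripper_force: 21.0
```

Call:
play_rows(
  steps=[
    [[0,0,0],0,1.5],
    [[0,0,0],0,1.5],
    [[0,0,0],0,2.14],
    [[-0.2,0,1.5],0,2.14],
    [[-0.3,0,1.5],0,2.17],
  ],
)

```text
t: 22.32
ee_pos: [0.6111, 0.0539, 0.058]
eef_rot: [3.141, -0.001, 0.094]
force: [-0.3, -0.0, -1.3]
gripper_width: 0.0219
gripper_force: 13.4
```

Call:
play_rows(
  steps=[
    [[0,0,0],0,2.18],
    [[0,0,0],0,2.18],
    [[-0.4,0,1],0,2.18],
    [[-0.4,0,1],0,2.18],
    [[0,0,0],0,2.18],
  ],
)

```text
t: 22.95
ee_pos: [0.603, 0.0539, 0.0772]
eef_rot: [3.142, -0.001, 0.094]
force: [1.0, -0.0, -0.8]
gripper_width: 0.0216
gripper_force: 8.9
```

```bash
python3 -c "
from h import *
tilt()"
```

```text
tcp [0.603  0.0539 0.0772] F [ 1.  -0.  -0.8] gf 8.9 w 0.0216
0.02 34 [0.373 0.43  0.493] 0.033
0.04 49 [0.482 0.501 0.552] 0.035
```

Call:
play_rows(
  steps=[
    [[-0.6,-0.05,1.5],0,2.18],
    [[-0.6,-0.05,1.5],0,2.18],
    [[-1.0,-0.1,1.7],0,2.18],
    [[-1.0,-0.1,1.7],0,2.18],
    [[0,0,0],0,2.19],
  ],
)

```text
t: 23.62
ee_pos: [0.571, 0.0509, 0.1421]
eef_rot: [3.141, -0.002, 0.094]
force: [0.9, 0.3, -0.9]
gripper_width: 0.0218
gripper_force: 4.6
```

Call:
play_rows(
  steps=[
    [[0,0,0],0,2.19],
    [[-1.3,-0.1,1.5],0,2.19],
    [[-1.3,-0.1,1.5],0,2.19],
    [[0,0,0],0,2.19],
    [[0,0,0],0,2.19],
  ],
)

```text
t: 24.25
ee_pos: [0.5451, 0.0489, 0.1705]
eef_rot: [3.142, -0.001, 0.094]
force: [0.3, -0.1, -1.8]
gripper_width: 0.0218
gripper_force: 4.1
```

```bash
python3 -c "
from h import *
tilt()"
```

```text
tcp [0.5451 0.0489 0.1705] F [ 0.3 -0.1 -1.8] gf 4.1 w 0.0218
0.02 11 [0.354 0.363 0.371] 0.028
0.04 8 [0.353 0.393 0.403] 0.031
0.06 6 [0.411 0.418 0.425] 0.032
0.08 17 [0.453 0.457 0.465] 0.025
0.1 45 [0.439 0.452 0.482] 0.032
0.12 29 [0.479 0.492 0.512] 0.033
0.14 20 [0.502 0.514 0.531] 0.035
```

Call:
play_rows(
  steps=[
    [[0,0,-0.4],0,2.192],
    [[0,0,0],0,2.192],
    [[0,0,0],0,2.192],
    [[-1.4,-0.15,1.4],0,2.192],
    [[0,0,0],0,2.192],
  ],
)

```text
t: 24.92
ee_pos: [0.5302, 0.0473, 0.1815]
eef_rot: [3.141, -0.001, 0.094]
force: [0.8, -0.0, -2.0]
gripper_width: 0.0221
gripper_force: 3.0
```

```bash
python3 -c "
from h import *
tilt()"
```

```text
tcp [0.5302 0.0473 0.1815] F [ 0.8 -0.  -2. ] gf 3.0 w 0.0221
0.02 16 [0.352 0.361 0.383] 0.028
0.04 6 [0.394 0.402 0.41 ] 0.03
0.06 5 [0.412 0.419 0.424] 0.032
0.08 25 [0.448 0.457 0.463] 0.024
0.1 49 [0.433 0.444 0.48 ] 0.03
0.12 21 [0.469 0.485 0.5  ] 0.031
0.14 21 [0.488 0.507 0.522] 0.033
```

The droop has stalled at about 43°. I'll firm the grip, turn the tip toward the cooker's left wall, and use that fixed wall to push it the rest of the way to vertical.

Call:
play_rows(
  steps=[
    [[0,0,0],0,1.5],
    [[0,0,0],0,1.5],
    [[0,3,1.5],0,1.5],
    [[-1,3.5,2],10,1.5],
    [[-1,1,0],10,1.5],
  ],
  grip_force=20,
)

```text
t: 25.6
ee_pos: [0.5114, 0.1241, 0.2163]
eef_rot: [3.141, -0.002, 0.45]
force: [0.4, 0.0, -2.0]
gripper_width: 0.0215
gripper_force: 21.8
```

Call:
play_rows(
  steps=[
    [[-1,0,0],10,1.5],
    [[0,0,0],10,1.5],
    [[0,0,0],10,1.5],
    [[0,0,0],10,1.5],
    [[0,0,0],10,1.5],
  ],
)

```text
t: 26.22
ee_pos: [0.501, 0.1224, 0.2151]
eef_rot: [-3.141, 0.0, 1.322]
force: [-0.1, -0.3, -1.8]
gripper_width: 0.0219
gripper_force: 21.8
```

Call:
play_rows(
  steps=[
    [[0,0,0],10,1.5],
    [[0,0,0],0.6,1.5],
    [[0,0,0],0,1.5],
    [[0,0,0],0,1.5],
    [[0,0,0],0,1.5],
  ],
)

```text
t: 26.85
ee_pos: [0.501, 0.1224, 0.2153]
eef_rot: [3.142, 0.0, 1.5]
force: [-0.5, 0.1, -1.5]
gripper_width: 0.0215
gripper_force: 21.8
```

```bash
cat >> h.py <<'E'
def tilty(name='scene'):
    o=readout.get_obs();t=o['ee_pos'];print('tcp',t.round(4),o['eef_rot'].round(3),'F',o['force'].round(1),'gf',round(o['gripper_force'],1),'w',round(o['gripper_width'],4))
    p,d,c=grab(name);W=cloud(c,d)
    m=(d>0)&(abs(W[...,1]-t[1])<.25)&(abs(W[...,0]-t[0])<.035)&(W[...,2]>.012)&(W[...,2]<t[2]-.022)&(W[...,1]>-.11)
    q=W[m]
    for z in np.arange(.02,t[2]-.02,.02):
        s=q[abs(q[:,2]-z)<.006]
        if len(s)>2: print(z.round(2),len(s),np.percentile(s[:,1],[5,50,95]).round(3),np.percentile(s[:,0],[5,50,95]).round(3))
    return p,d,c
E
python3 -c "
from h import *
tilty()"
```

```text
tcp [0.501  0.1224 0.2153] [3.142 0.    1.5  ] F [-0.5  0.1 -1.5] gf 21.8 w 0.0215
0.02 45 [0.258 0.327 0.37 ] [0.516 0.521 0.529]
0.04 60 [0.242 0.312 0.368] [0.512 0.52  0.528]
0.06 147 [-0.038  0.294  0.365] [0.492 0.515 0.526]
0.08 13 [-0.012 -0.005  0.002] [0.49  0.495 0.498]
0.1 30 [-0.109 -0.049  0.045] [0.47  0.496 0.523]
0.12 22 [0.023 0.038 0.051] [0.485 0.507 0.516]
0.14 46 [0.026 0.049 0.069] [0.487 0.505 0.51 ]
0.16 46 [0.059 0.071 0.089] [0.489 0.505 0.511]
0.18 47 [0.08  0.09  0.111] [0.493 0.507 0.513]
```

Call:
play_rows(
  steps=[
    [[0,-2,0],0,1.5],
    [[0,-2,0],0,1.5],
    [[0,-1.5,0.3],0,1.5],
    [[0,-1.5,0.6],0,1.5],
    [[-0.1,-1.5,0.7],0,1.5],
  ],
)

```text
t: 27.52
ee_pos: [0.5, 0.0373, 0.2317]
eef_rot: [3.142, -0.001, 1.5]
force: [-0.5, 5.6, 1.7]
gripper_width: 0.0216
gripper_force: 19.5
```

Call:
play_rows(
  steps=[
    [[-0.1,-1.5,0.7],0,1.5],
    [[-0.1,-1.5,0.7],0,1.5],
    [[-0.1,-1.5,0.6],0,1.5],
    [[0,0,0],0,1.5],
    [[0,0,0],0,1.5],
  ],
)

```text
t: 28.15
ee_pos: [0.497, -0.0077, 0.2511]
eef_rot: [-3.141, 0.0, 1.501]
force: [0.7, 2.0, -1.4]
gripper_width: 0.0214
gripper_force: 19.8
```

```bash
python3 -c "
from h import *
tilty()"
```

```text
tcp [ 0.497  -0.0077  0.2511] [-3.141  0.     1.501] F [ 0.7  2.  -1.4] gf 19.8 w 0.0214
0.04 3 [-0.078 -0.078 -0.074] [0.495 0.5   0.5  ]
0.06 11 [-0.072 -0.066 -0.064] [0.49  0.496 0.498]
0.08 7 [-0.064 -0.06  -0.056] [0.494 0.498 0.499]
0.1 28 [-0.11  -0.106 -0.048] [0.466 0.492 0.52 ]
0.12 10 [-0.033 -0.025 -0.021] [0.505 0.514 0.517]
0.14 54 [-0.058 -0.047 -0.029] [0.484 0.503 0.515]
0.16 37 [-0.039 -0.033 -0.014] [0.488 0.505 0.509]
0.18 31 [-0.03  -0.025 -0.011] [0.49  0.506 0.51 ]
0.2 29 [-0.022 -0.017 -0.003] [0.49  0.506 0.511]
0.22 24 [-0.014 -0.008  0.009] [0.491 0.508 0.511]
```

Call:
play_rows(
  steps=[
    [[-0.1,-1.5,0.3],0,1.5],
    [[-0.1,-1.5,0.2],0,1.5],
    [[-0.1,-1.5,0.2],0,1.5],
    [[-0.1,-1.5,0],0,1.5],
    [[-0.1,-1.4,0],0,1.5],
  ],
)

```text
t: 28.82
ee_pos: [0.4918, -0.0829, 0.2582]
eef_rot: [-3.141, 0.0, 1.501]
force: [0.2, -1.0, 0.6]
gripper_width: 0.0149
gripper_force: 0.0
```

Call:
play_rows(
  steps=[
    [[0,0,0],0,1.5],
    [[0,0,0],0,1.5],
    [[0,0,0],0,1.5],
    [[0,0,0],0,1.5],
    [[0,0,0],0,1.5],
  ],
)

```text
t: 29.45
ee_pos: [0.492, -0.0814, 0.2583]
eef_rot: [-3.142, 0.0, 1.502]
force: [-0.4, 0.7, 0.4]
gripper_width: 0.0148
gripper_force: 0.0
```

```bash
python3 -c "
from h import *
tilty()"
```

```text
tcp [ 0.492  -0.0814  0.2583] [-3.142  0.     1.502] F [-0.4  0.7  0.4] gf 0.0 w 0.0148
0.02 39 [-0.055 -0.028 -0.011] [0.493 0.512 0.526]
0.04 9 [-0.055 -0.052 -0.05 ] [0.488 0.492 0.496]
0.1 17 [-0.109 -0.108 -0.104] [0.462 0.488 0.522]
```

The hook has left the fingers, probably levered out by the pommel. I'll back off and look.

Call:
play_rows(
  steps=[
    [[0,0,4],-10,5],
    [[-1,1,4],-10,5],
    [[-1,1,2],-10,5],
    [[-1,1,0],-10,5],
    [[-1,1,0],-10,5],
  ],
)

```text
t: 30.12
ee_pos: [0.4517, -0.0412, 0.3585]
eef_rot: [3.141, -0.0, 0.623]
force: [0.0, 0.2, 0.2]
gripper_width: 0.0501
gripper_force: 0.0
```

Call:
play_rows(
  steps=[
    [[-1,1,0],-10,5],
    [[-1,1,0],-10,5],
    [[-1,1,0],-10,5],
    [[0,0,0],0,5],
    [[0,0,0],0,5],
  ],
)

```text
t: 30.75
ee_pos: [0.4224, -0.0118, 0.3584]
eef_rot: [3.141, -0.0, 0.109]
force: [0.6, -0.2, -0.3]
gripper_width: 0.05
gripper_force: 0.0
```

```bash
python3 -c "
from h import *
o=readout.get_obs();print(o['ee_pos'],o['eef_rot'])
a=lie('wrist',.3,.85,-.107,.22);b=grab('scene')[0];t=grab('top')[0]
im=np.zeros((600,800,3),np.uint8);im[:400,:640]=a;im[400:600,:400]=cv2.resize(b[120:300,200:440],(400,200))
im[400:600,400:800]=cv2.resize(t[110:290,230:470],(400,200))
cv2.imwrite('pics/mix.png',im)"
```

```text
[ 0.4224026  -0.01181825  0.35835311] [ 3.14141371e+00 -3.67133957e-04  1.09456933e-01]
wrist 1972 [421. -99.] [  2. 243.] 86.0
-0.11 [ 0.311 -0.091] w [0.    0.001] z [0.043 0.069]
-0.09 [ 0.331 -0.092] w [0.    0.001] z [0.044 0.068]
-0.07 [ 0.351 -0.094] w [0.    0.001] z [0.043 0.068]
-0.05 [ 0.371 -0.095] w [0.    0.001] z [0.045 0.069]
-0.03 [ 0.391 -0.097] w [-0.     0.001] z [0.042 0.068]
-0.01 [ 0.411 -0.098] w [-0.     0.001] z [0.043 0.068]
0.01 [ 0.431 -0.099] w [-0.     0.001] z [0.044 0.069]
0.03 [ 0.451 -0.101] w [-0.  0.] z [0.044 0.067]
0.05 [ 0.471 -0.102] w [-0.  0.] z [0.044 0.068]
0.07 [ 0.491 -0.104] w [-0.001 -0.   ] z [0.045 0.069]
0.09 [ 0.511 -0.105] w [-0.     0.001] z [0.045 0.068]
0.11 [ 0.531 -0.106] w [-0.     0.001] z [0.045 0.069]
```

View pics/mix.png

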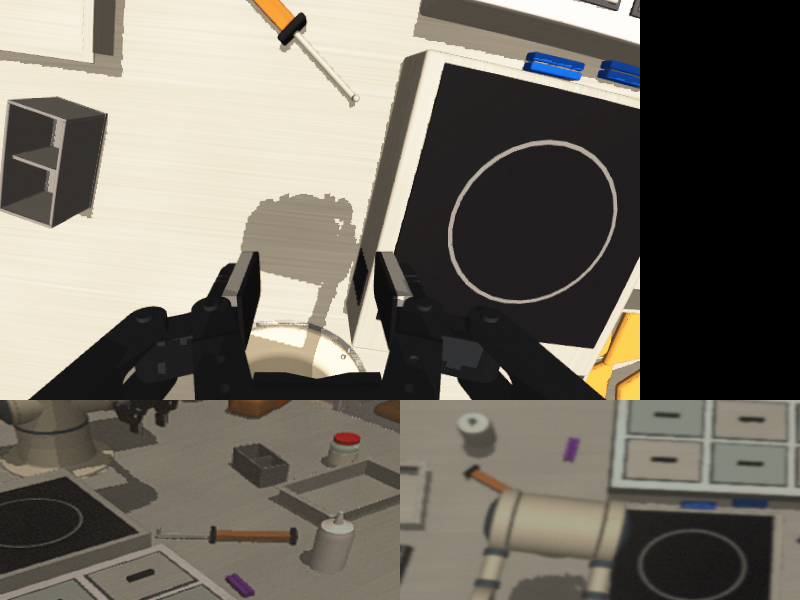

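The hook lies on open worktop, tip at (355,99) near the cooker corner, foot up, with the butt toward the bottle but clear of it. I'll measure the hook and check the bottle.

```bash
cat >> h.py <<'E'
def hk(name,ybase=-.095):
    p,d,c=grab(name);W=cloud(c,d)
    m=(d>0)&(W[...,2]>.014)&(W[...,2]<.06)&(W[...,0]>.36)&(W[...,0]<.9)&(W[...,1]>ybase)&(W[...,1]<.24)
    if name=='wrist': m[230:]=0
    k,l,st,_=cv2.connectedComponentsWithStats(m.astype(np.uint8),connectivity=8)
    hsv=cv2.cvtColor(p,cv2.COLOR_BGR2HSV);w=cv2.inRange(hsv,(3,60,30),(20,255,255))>0
    b=max(range(1,k),key=lambda i:((l==i)&w).sum());q=W[l==b]
    wd=W[w&(l==b)][:,:2];ce=np.median(wd,0);_,_,v=np.linalg.svd(wd-wd.mean(0));e=v[0]
    s=(q[:,:2]-ce)@e;n=(q[:,:2]-ce)@[-e[1],e[0]]
    print(name,'wood c',ce.round(4),'dir',e.round(4),'deg',np.degrees(np.arctan2(e[1],e[0])).round(1),'ends',(ce+s.min()*e).round(3),(ce+s.max()*e).round(3))
    for a in np.arange(s.min(),s.max(),.02):
        j=abs(s-a)<.005
        if j.sum()>3: print((ce+a*e).round(3),'w',np.percentile(n[j],[3,97]).round(3),'z',np.percentile(q[j,2],[50,97]).round(3))
E
python3 -c "
from h import *
hk('scene')
p,d,c=grab('scene');W=cloud(c,d)
print(search_frame('sauce_bottle','scene'))
m=(d>0)&(abs(W[...,2]-.19)<.012)&(abs(W[...,0]-.77)<.08)&(abs(W[...,1]-.14)<.08);print(W[m].mean(0))
z=np.load('scene0.npz');W0=cloud(c,z['d']);m=(abs(W0[...,2]-.19)<.012)&(abs(W0[...,0]-.77)<.08)&(abs(W0[...,1]-.14)<.08);print(W0[m].mean(0))
"
```

```text
scene wood c [0.6175 0.0896] dir [0.6401 0.7683] deg 50.2 ends [ 0.494 -0.059] [0.672 0.156]
[ 0.494 -0.059] w [0.    0.007] z [0.034 0.045]
[ 0.507 -0.043] w [0.    0.009] z [0.021 0.023]
[ 0.52  -0.028] w [0.001 0.006] z [0.023 0.025]
[ 0.532 -0.013] w [0.001 0.007] z [0.019 0.025]
[0.545 0.003] w [0.001 0.01 ] z [0.022 0.025]
[0.558 0.018] w [-0.004  0.004] z [0.023 0.026]
[0.571 0.034] w [-0.013  0.018] z [0.031 0.04 ]
[0.584 0.049] w [-0.009  0.01 ] z [0.028 0.032]
[0.596 0.064] w [-0.009  0.013] z [0.029 0.034]
[0.609 0.08 ] w [-0.009  0.014] z [0.029 0.034]
[0.622 0.095] w [-0.008  0.014] z [0.028 0.033]
[0.635 0.11 ] w [-0.009  0.017] z [0.028 0.032]
[0.648 0.126] w [-0.007  0.013] z [0.026 0.033]
[0.66  0.141] w [-0.007  0.011] z [0.028 0.033]
[{'bbox': [387.0, 216.5, 415.9, 277.4], 'conf': 0.97}]
[0.7761242  0.13656752 0.18848811]
[0.77604355 0.13674899 0.19024079]
```

Call:
play_rows(
  steps=[
    [[3.5,1.6,-1.6],8.7,5],
    [[3.5,1.6,-1.6],8.7,5],
    [[3.5,1.6,-1.6],8.7,5],
    [[3.5,1.6,-1.6],8.7,5],
    [[3.5,1.6,-1.6],8.8,5],
  ],
)

```text
t: 31.68
ee_pos: [0.5983, 0.0689, 0.2775]
eef_rot: [-3.142, 0.0, 0.872]
force: [-0.1, -0.1, 0.3]
gripper_width: 0.0499
gripper_force: 0.0
```

Call:
play_rows(
  steps=[
    [[0,0,0],0,5],
    [[0,0,0],0,5],
    [[0,0,0],0,5],
    [[0,0,0],0,5],
    [[0,0,0],0,5],
  ],
)

```text
t: 32.3
ee_pos: [0.5968, 0.0682, 0.2787]
eef_rot: [3.141, -0.0, 0.865]
force: [0.6, -0.4, -0.6]
gripper_width: 0.0502
gripper_force: 0.0
```

```bash
python3 -c "
from h import *
print(readout.get_obs()['ee_pos'])
hk('wrist')"
```

```text
[0.59683965 0.06821523 0.27866397]
wrist wood c [0.6161 0.0984] dir [-0.6437 -0.7653] deg -130.1 ends [0.667 0.159] [0.542 0.01 ]
[0.667 0.159] w [-0.017  0.018] z [0.04  0.042]
[0.654 0.144] w [-0.011  0.011] z [0.032 0.033]
[0.641 0.128] w [-0.01   0.011] z [0.032 0.033]
[0.628 0.113] w [-0.01   0.011] z [0.032 0.033]
[0.616 0.098] w [-0.011  0.011] z [0.032 0.033]
[0.603 0.083] w [-0.01   0.011] z [0.032 0.033]
[0.59  0.067] w [-0.01   0.011] z [0.032 0.033]
[0.577 0.052] w [-0.011  0.011] z [0.032 0.033]
[0.564 0.037] w [-0.018  0.018] z [0.034 0.042]
[0.551 0.021] w [-0.003  0.004] z [0.024 0.026]
```

Call:
play_rows(
  steps=[
    [[2.4,3.3,0],0.3,5],
    [[2.5,3.3,-4.3],0,5],
    [[0,0,-5],0,5],
    [[0,0,-5],0,5],
    [[0,0,-5],0,5],
  ],
)

```text
t: 32.98
ee_pos: [0.646, 0.1345, 0.0839]
eef_rot: [3.141, -0.0, 0.871]
force: [0.5, 0.2, 0.0]
gripper_width: 0.05
gripper_force: 0.0
```

Call:
play_rows(
  steps=[
    [[0,0,-4],0,5],
    [[0,0,-2],0,5],
    [[0,0,0],0,5],
    [[0,0,0],0,1.5],
    [[0,0,0],0,1.5],
  ],
  grip_force=20,
)

```text
t: 33.6
ee_pos: [0.6471, 0.1345, 0.0271]
eef_rot: [3.14, -0.002, 0.871]
force: [0.5, -0.0, 5.2]
gripper_width: 0.0222
gripper_force: 20.6
```

Call:
play_rows(
  steps=[
    [[0,0,0],0,1.5],
    [[0,0,0],0,1.5],
    [[0,0,0],0,1.5],
    [[0,0,3],0,1.5],
    [[0,0,3],0,1.5],
  ],
)

```text
t: 34.22
ee_pos: [0.6461, 0.1344, 0.0867]
eef_rot: [3.141, -0.0, 0.871]
force: [0.2, -0.6, -1.5]
gripper_width: 0.0217
gripper_force: 20.1
```

Call:
play_rows(
  steps=[
    [[-3.5,0,1.5],7,1.5],
    [[-4.2,1,1.5],9,1.5],
    [[-4.2,2,0],10,1.5],
    [[-4.2,2.3,0],10,1.5],
    [[-0.5,0.3,0],0,1.5],
  ],
)

```text
t: 34.85
ee_pos: [0.4773, 0.1914, 0.1161]
eef_rot: [-3.141, -0.0, 1.504]
force: [0.3, -0.3, -1.8]
gripper_width: 0.0219
gripper_force: 20.1
```

Call:
play_rows(
  steps=[
    [[0,0,-3],0,1.5],
    [[0,0,-3],0,2.14],
    [[0,0,0],0,2.17],
    [[0,0,0],0,2.18],
    [[0,0,0],0,2.18],
  ],
)

```text
t: 35.48
ee_pos: [0.4808, 0.1905, 0.0565]
eef_rot: [3.14, -0.001, 1.499]
force: [-0.1, 0.5, -1.9]
gripper_width: 0.0218
gripper_force: 9.2
```

Call:
play_rows(
  steps=[
    [[0,-0.2,1],0,2.18],
    [[0,-0.2,1],0,2.18],
    [[0,-0.4,1],0,2.18],
    [[0,-0.4,1],0,2.18],
    [[0,0,0],0,2.18],
  ],
)

```text
t: 36.1
ee_pos: [0.4805, 0.1782, 0.0962]
eef_rot: [3.14, -0.0, 1.499]
force: [-0.1, -0.3, -0.0]
gripper_width: 0.0216
gripper_force: 9.4
```

```bash
cat >> h.py <<'E'
def ty():
    o=readout.get_obs();t=o['ee_pos'];print('tcp',t.round(4),o['eef_rot'].round(3),'F',o['force'].round(1),'gf',round(o['gripper_force'],1),'w',round(o['gripper_width'],4))
    p,d,c=grab('scene');W=cloud(c,d)
    m=(d>0)&(W[...,1]>t[1]-.26)&(W[...,1]<t[1]+.02)&(abs(W[...,0]-t[0])<.035)&(W[...,2]>.012)&(W[...,2]<t[2]-.01)&(W[...,1]>-.105)
    hsv=cv2.cvtColor(p,cv2.COLOR_BGR2HSV);w=(cv2.inRange(hsv,(3,60,20),(20,255,255))>0)&m
    q=W[w];
    if len(q)>8:
        _,_,v=np.linalg.svd(q[:,1:]-q[:,1:].mean(0));e=v[0]*(-np.sign(v[0][1]));g=np.array([t[1],t[2]-.003])
        s=(W[m][:,1:]-g)@e;n=(W[m][:,1:]-g)@[-e[1],e[0]]
        print('wood n',len(q),'tilt',np.degrees(np.arctan2(-e[1],-e[0])).round(1))
        for a in np.arange(0,.26,.01):
            j=(abs(s-a)<.005)&(abs(n)<.04)
            if j.sum()>1: print(round(a,2),j.sum(),np.percentile(n[j],[5,50,95]).round(3))
    return p,d,c
E
python3 -c "
from h import *
ty()"
```

```text
tcp [0.4805 0.1782 0.0962] [ 3.14  -0.     1.499] F [-0.1 -0.3 -0. ] gf 9.4 w 0.0216
wood n 242 tilt 18.2
0.0 2 [0.01  0.015 0.02 ]
0.01 8 [0.005 0.009 0.017]
0.02 9 [0.001 0.006 0.013]
0.03 14 [-0.002  0.003  0.01 ]
0.04 22 [-0.005 -0.     0.016]
0.05 23 [-0.006 -0.002  0.008]
0.06 24 [-0.006  0.     0.017]
0.07 22 [-0.004  0.001  0.012]
0.08 22 [-0.005 -0.     0.019]
0.09 23 [-0.005 -0.001  0.013]
0.1 23 [-0.005 -0.001  0.014]
0.11 24 [-0.003  0.     0.018]
0.12 23 [-0.003  0.001  0.021]
0.13 21 [-0.01  -0.002  0.017]
0.14 46 [-0.011  0.     0.022]
0.15 6 [0.004 0.007 0.012]
0.16 9 [0.006 0.007 0.017]
0.17 6 [0.008 0.009 0.01 ]
0.18 5 [0.01  0.01  0.012]
0.19 7 [0.005 0.008 0.013]
0.2 7 [0.007 0.008 0.012]
0.21 7 [0.008 0.011 0.014]
0.22 4 [0.01  0.01  0.013]
0.23 4 [0.006 0.008 0.009]
0.24 5 [-0.011 -0.004  0.005]
0.25 4 [-0.01  -0.007 -0.003]
```

Only about 32 mm of the handle is behind the grasp. I'll set it down and regrasp about 9 mm further along.

Call:
play_rows(
  steps=[
    [[0,0.3,-2],0,2.18],
    [[0,0.3,-2],0,2.18],
    [[0,0.3,-1.5],0,2.18],
    [[0,0.2,-1.45],0,2.18],
    [[0,0,0],0,3],
  ],
)

```text
t: 36.78
ee_pos: [0.4794, 0.1894, 0.0248]
eef_rot: [-3.14, 0.001, 1.5]
force: [0.2, -1.3, -0.4]
gripper_width: 0.0297
gripper_force: 0.0
```

Call:
play_rows(
  steps=[
    [[0,0,0],0,3.5],
    [[0,-0.9,0],0,3.5],
    [[0,0,0],0,3.5],
    [[0,0,0],0,1.5],
    [[0,0,0],0,1.5],
  ],
)

```text
t: 37.4
ee_pos: [0.4801, 0.1802, 0.0261]
eef_rot: [3.141, 0.0, 1.499]
force: [0.5, -5.6, 6.9]
gripper_width: 0.0221
gripper_force: 20.6
```

Call:
play_rows(
  steps=[
    [[0,0,0],0,1.5],
    [[0,0,0],0,1.5],
    [[0,-0.1,1.5],0,2.14],
    [[0,-0.2,1.5],0,2.17],
    [[0,0,0],0,2.18],
  ],
)

```text
t: 38.02
ee_pos: [0.4808, 0.1775, 0.0573]
eef_rot: [3.139, -0.001, 1.499]
force: [-0.4, 0.5, -1.7]
gripper_width: 0.022
gripper_force: 9.6
```

Call:
play_rows(
  steps=[
    [[0,0,0],0,2.18],
    [[0,-0.4,1],0,2.18],
    [[0,-0.4,1],0,2.18],
    [[0,-0.4,1],0,2.18],
    [[0,0,0],0,2.18],
  ],
)

```text
t: 38.65
ee_pos: [0.4805, 0.1651, 0.0867]
eef_rot: [3.14, -0.0, 1.499]
force: [0.4, -0.1, -1.5]
gripper_width: 0.022
gripper_force: 9.7
```

```bash
python3 -c "
from h import *
ty()"
```

```text
tcp [0.4805 0.1651 0.0867] [ 3.14  -0.     1.499] F [ 0.4 -0.1 -1.5] gf 9.7 w 0.022
wood n 208 tilt 15.6
0.0 3 [0.009 0.009 0.013]
0.01 7 [0.004 0.008 0.015]
0.02 10 [0.002 0.007 0.012]
0.03 8 [0.003 0.007 0.014]
0.04 18 [-0.003  0.002  0.014]
0.05 21 [-0.005 -0.001  0.013]
0.06 21 [-0.005 -0.001  0.016]
0.07 25 [-0.006 -0.     0.013]
0.08 23 [-0.003  0.001  0.016]
0.09 23 [-0.003  0.001  0.016]
0.1 23 [-0.002  0.002  0.018]
0.11 24 [-0.002  0.002  0.016]
0.12 22 [-0.009  0.001  0.023]
0.13 50 [-0.01   0.005  0.027]
0.14 7 [0.008 0.011 0.014]
0.15 7 [0.009 0.013 0.015]
0.16 7 [0.009 0.01  0.015]
0.17 7 [0.011 0.013 0.018]
0.18 6 [0.01  0.012 0.013]
0.19 7 [0.009 0.014 0.017]
0.2 6 [0.011 0.014 0.018]
0.21 3 [0.012 0.014 0.015]
0.22 2 [0.012 0.013 0.014]
0.23 4 [-0.003  0.003  0.006]
```

Call:
play_rows(
  steps=[
    [[0,-0.45,1.1],0,2.18],
    [[0,-0.45,1.1],0,2.18],
    [[0,-1.0,1.8],0,2.18],
    [[0,-1.1,1.8],0,2.18],
    [[0,0,0],0,2.185],
  ],
)

```text
t: 39.33
ee_pos: [0.4808, 0.135, 0.1452]
eef_rot: [3.139, -0.001, 1.499]
force: [0.7, 0.4, -0.8]
gripper_width: 0.0219
gripper_force: 7.5
```

Call:
play_rows(
  steps=[
    [[0,-0.9,1.1],0,2.185],
    [[0,-0.9,1.1],0,2.185],
    [[0,0,0],0,2.185],
    [[0,0,0],0,2.185],
    [[0,0,0],0,2.185],
  ],
)

```text
t: 39.95
ee_pos: [0.48, 0.1175, 0.1655]
eef_rot: [-3.141, 0.0, 1.5]
force: [1.4, 0.1, -1.2]
gripper_width: 0.0221
gripper_force: 8.6
```

```bash
python3 -c "
from h import *
ty()" | egrep -v '^0.0[0-9]'
```

```text
tcp [0.48   0.1175 0.1655] [-3.141  0.     1.5  ] F [ 1.4  0.1 -1.2] gf 8.6 w 0.0221
wood n 264 tilt 41.4
0.1 25 [-0.008 -0.003  0.009]
0.11 26 [-0.009 -0.004  0.01 ]
0.12 35 [-0.016 -0.004  0.012]
0.13 31 [-0.018 -0.01   0.019]
0.14 6 [0.001 0.002 0.007]
0.15 8 [-0.     0.003  0.008]
0.16 6 [0.002 0.003 0.008]
0.17 7 [-0.     0.003  0.009]
0.18 6 [-0.     0.002  0.007]
0.19 9 [-0.002  0.003  0.005]
0.2 6 [-0.003  0.005  0.007]
0.21 6 [-0.002  0.003  0.004]
0.22 5 [-0.001  0.002  0.007]
0.23 3 [-0.007 -0.006 -0.003]
```

Call:
play_rows(
  steps=[
    [[0,0,0],0,1.5],
    [[0,0,2],0,1.5],
    [[0,-1,2],0,1.5],
    [[0,-1,0.4],0,1.5],
    [[0,-1,0.5],0,1.5],
  ],
  grip_force=20,
)

```text
t: 40.62
ee_pos: [0.4796, 0.087, 0.2144]
eef_rot: [-3.141, -0.0, 1.499]
force: [0.4, 23.7, 15.3]
gripper_width: 0.0219
gripper_force: 24.0
```

Call:
play_rows(
  steps=[
    [[0,-1,0.5],0,1.5],
    [[0,-1,0.5],0,1.5],
    [[0,-1,0.5],0,1.5],
    [[0,-1,0.5],0,1.5],
    [[0,-1,0.5],0,1.5],
  ],
)

```text
t: 41.25
ee_pos: [0.4798, 0.0374, 0.2396]
eef_rot: [-3.141, -0.001, 1.499]
force: [-0.1, 7.1, 2.2]
gripper_width: 0.0216
gripper_force: 19.4
```

Call:
play_rows(
  steps=[
    [[0,-1,0.5],0,1.5],
    [[0,-1,0.5],0,1.5],
    [[0,-1,0.3],0,1.5],
    [[0,0,0],0,1.5],
    [[0,0,0],0,1.5],
  ],
)

```text
t: 41.88
ee_pos: [0.4797, 0.0075, 0.2522]
eef_rot: [-3.141, -0.0, 1.499]
force: [0.1, 2.2, -3.2]
gripper_width: 0.0217
gripper_force: 19.8
```

```bash
python3 -c "
from h import *
ty()" | egrep -v '^0.0[0-9]'
```

```text
tcp [0.4797 0.0075 0.2522] [-3.141 -0.     1.499] F [ 0.1  2.2 -3.2] gf 19.8 w 0.0217
wood n 265 tilt 63.5
0.0 3 [0.018 0.019 0.022]
0.1 27 [0.002 0.008 0.019]
0.11 45 [-0.003  0.007  0.031]
0.12 44 [-0.006  0.001  0.028]
0.13 2 [0.014 0.016 0.018]
0.14 6 [0.008 0.013 0.017]
0.15 7 [0.011 0.014 0.015]
0.16 7 [0.011 0.014 0.018]
0.17 8 [0.01  0.015 0.018]
0.18 10 [-0.035 -0.012  0.016]
0.19 8 [0.008 0.015 0.018]
0.2 5 [0.011 0.017 0.018]
0.21 7 [0.011 0.014 0.019]
0.22 2 [0.016 0.016 0.016]
```

In every attempt the droop stopped near 42°, whatever the grip force. That means the pommel is fouling the fingers behind the pads. The fix is to hold the hook by the pommel itself, 40 mm wide, so the rest swings freely below. First I'll lay it flat again.

Call:
play_rows(
  steps=[
    [[0,3,-1],0,1.5],
    [[0,3,-1.5],0,1.5],
    [[0,1.2,-1.5],0,1.5],
    [[0,1.3,-1.3],0,1.5],
    [[0,1.3,-1.3],0,1.5],
  ],
)

```text
t: 42.55
ee_pos: [0.4814, 0.1065, 0.1872]
eef_rot: [3.138, -0.002, 1.5]
force: [0.8, 10.3, 14.3]
gripper_width: 0.0216
gripper_force: 18.9
```

Call:
play_rows(
  steps=[
    [[0,1.3,-1.6],0,1.5],
    [[0,1.2,-1.5],0,1.5],
    [[0,1.2,-1.5],0,1.5],
    [[0,1.2,-1.6],0,1.5],
    [[0,1.1,-1.8],0,1.5],
  ],
)

```text
t: 43.18
ee_pos: [0.48, 0.166, 0.1057]
eef_rot: [-3.142, 0.0, 1.5]
force: [-0.0, -1.0, -0.9]
gripper_width: 0.0214
gripper_force: 20.0
```

Call:
play_rows(
  steps=[
    [[0,1.1,-1.8],0,1.5],
    [[0,0.8,-1.8],0,1.5],
    [[0,0.7,-1.8],0,1.5],
    [[0,0.4,-1.8],0,1.5],
    [[0,0,0],0,1.5],
  ],
)

```text
t: 43.8
ee_pos: [0.4792, 0.1956, 0.0334]
eef_rot: [-3.14, 0.001, 1.5]
force: [-0.3, 0.2, -2.2]
gripper_width: 0.0216
gripper_force: 19.9
```

```bash
python3 -c "
from h import *
ty()
hk('scene')"
```

```text
tcp [0.4792 0.1956 0.0334] [-3.14e+00  1.00e-03  1.50e+00] F [-0.3  0.2 -2.2] gf 19.9 w 0.0216
wood n 33 tilt 179.8
0.0 4 [-0.014 -0.011 -0.008]
scene wood c [0.4834 0.1469] dir [-0.0309 -0.9995] deg -91.8 ends [0.485 0.205] [ 0.478 -0.012]
[0.485 0.185] w [-0.028  0.021] z [0.039 0.058]
[0.484 0.165] w [-0.014  0.009] z [0.034 0.041]
[0.483 0.145] w [-0.014  0.005] z [0.032 0.038]
[0.483 0.125] w [-0.018  0.007] z [0.031 0.036]
[0.482 0.105] w [-0.022  0.008] z [0.036 0.04 ]
[0.481 0.085] w [-0.011  0.01 ] z [0.021 0.025]
[0.481 0.065] w [-0.014 -0.004] z [0.019 0.021]
[0.48  0.025] w [-0.009 -0.007] z [0.018 0.023]
[0.479 0.005] w [-0.014 -0.009] z [0.016 0.017]
```

Call:
play_rows(
  steps=[
    [[0,-1.5,0.2],0,1.5],
    [[-0.3,-1.5,0],0,1.5],
    [[-0.3,-1.5,0],0,1.5],
    [[0,-1,-0.3],0,1.5],
    [[0,0,-0.4],0,1.5],
  ],
)

```text
t: 44.52
ee_pos: [0.4741, 0.1395, 0.0297]
eef_rot: [3.141, 0.0, 1.498]
force: [-0.1, -2.5, 0.8]
gripper_width: 0.0213
gripper_force: 20.3
```

Call:
play_rows(
  steps=[
    [[0,0,0],0,2.18],
    [[0,0,0],0,2.3],
    [[0,0,0],0,3],
    [[0,0,0],0,5],
    [[0,0,2],0,7],
  ],
)

```text
t: 45.15
ee_pos: [0.4733, 0.1404, 0.0492]
eef_rot: [-3.14, 0.0, 1.5]
force: [0.0, 0.6, -0.2]
gripper_width: 0.0655
gripper_force: 0.0
```

Call:
play_rows(
  steps=[
    [[0,-1,5],0,7],
    [[0,-2,5],0,7],
    [[0,-2,5],0,7],
    [[0,0,5],0,7],
    [[0,0,0],0,7],
  ],
)

```text
t: 45.78
ee_pos: [0.4756, 0.0904, 0.2533]
eef_rot: [3.135, -0.001, 1.499]
force: [0.0, -0.0, -0.1]
gripper_width: 0.07
gripper_force: 0.0
```

```bash
python3 -c "
from h import *
print(readout.get_obs()['ee_pos'])
hk('wrist');hk('scene')"
```

```text
[0.47560236 0.09038455 0.25327697]
wrist wood c [0.4728 0.1333] dir [-0.0735 -0.9973] deg -94.2 ends [0.479 0.212] [0.465 0.022]
[0.479 0.212] w [-0.017  0.018] z [0.04  0.042]
[0.477 0.192] w [-0.011  0.011] z [0.032 0.033]
[0.476 0.172] w [-0.01   0.011] z [0.032 0.034]
[0.474 0.152] w [-0.01   0.011] z [0.032 0.033]
[0.473 0.132] w [-0.011  0.011] z [0.032 0.033]
[0.471 0.112] w [-0.01  0.01] z [0.032 0.033]
[0.47  0.092] w [-0.01  0.01] z [0.032 0.033]
[0.468 0.072] w [-0.01  0.01] z [0.032 0.033]
[0.467 0.052] w [-0.018  0.019] z [0.033 0.041]
[0.465 0.032] w [-0.003  0.003] z [0.024 0.026]
scene wood c [0.4803 0.1232] dir [-0.0604 -0.9982] deg -93.5 ends [0.486 0.21 ] [ 0.469 -0.06 ]
[0.486 0.21 ] w [-0.014  0.014] z [0.036 0.039]
[0.484 0.191] w [-0.013  0.007] z [0.027 0.031]
[0.483 0.171] w [-0.014  0.008] z [0.027 0.031]
[0.482 0.151] w [-0.014  0.008] z [0.028 0.033]
[0.481 0.131] w [-0.018  0.006] z [0.027 0.033]
[0.48  0.111] w [-0.015  0.006] z [0.028 0.033]
[0.478 0.091] w [-0.015  0.008] z [0.029 0.032]
[0.477 0.071] w [-0.014  0.008] z [0.028 0.034]
[0.476 0.051] w [-0.019  0.011] z [0.03  0.039]
[0.475 0.031] w [-0.009  0.001] z [0.022 0.025]
[0.473 0.011] w [-0.008 -0.005] z [0.022 0.024]
[ 0.472 -0.009] w [-0.006 -0.002] z [0.021 0.027]
[ 0.471 -0.029] w [-0.011 -0.003] z [0.021 0.022]
[ 0.47  -0.049] w [-0.011 -0.003] z [0.02  0.022]
```

Now I'll grip the pommel.

Call:
play_rows(
  steps=[
    [[0.1,4,0],0,6],
    [[0.1,4,-2],0,6],
    [[0.1,3.7,-4],0,6],
    [[0,0,-5],0,6],
    [[0,0,-5],0,6],
  ],
)

```text
t: 46.5
ee_pos: [0.4758, 0.2078, 0.0871]
eef_rot: [-3.14, 0.001, 1.501]
force: [0.3, -0.1, -0.8]
gripper_width: 0.06
gripper_force: 0.0
```

Call:
play_rows(
  steps=[
    [[0,0,-4],0,6],
    [[0,0,-2.5],0,6],
    [[0,0,0],0,6],
    [[0,0,0],0,3.2],
    [[0,0,0],0,3.2],
  ],
  grip_force=20,
)

```text
t: 47.12
ee_pos: [0.4774, 0.2075, 0.0257]
eef_rot: [3.14, -0.0, 1.499]
force: [-0.9, -0.6, -1.9]
gripper_width: 0.0396
gripper_force: 21.9
```

Call:
play_rows(
  steps=[
    [[0,0,0],0,3.2],
    [[0,0,0],0,3.2],
    [[0,-0.1,1.5],0,3.2],
    [[0,-0.2,1.5],0,3.2],
    [[0,0,0],0,3.2],
  ],
)

```text
t: 47.75
ee_pos: [0.4778, 0.2045, 0.0563]
eef_rot: [3.139, -0.001, 1.499]
force: [-0.6, 0.6, -1.6]
gripper_width: 0.0398
gripper_force: 21.8
```

```bash
python3 -c "
from h import *
ty()" | egrep -v '^0.0[0-9]'
```

```text
tcp [0.4778 0.2045 0.0563] [ 3.139e+00 -1.000e-03  1.499e+00] F [-0.6  0.6 -1.6] gf 21.8 w 0.0398
wood n 49 tilt 1.0
0.0 4 [0.008 0.009 0.011]
0.1 3 [0.007 0.008 0.009]
0.11 5 [0.006 0.01  0.014]
0.12 3 [0.009 0.01  0.011]
0.13 5 [0.005 0.009 0.012]
0.14 3 [0.007 0.008 0.011]
0.15 2 [0.009 0.01  0.011]
0.16 12 [0.004 0.011 0.019]
0.17 21 [0.004 0.011 0.018]
0.18 2 [0.005 0.007 0.008]
0.2 3 [0.004 0.005 0.006]
0.21 2 [0.005 0.006 0.007]
0.23 2 [0.003 0.004 0.004]
0.25 2 [0.003 0.004 0.004]
```

Horizontal and held. I'll ease off.

Call:
play_rows(
  steps=[
    [[0,0,0],0,3.95],
    [[0,0,0],0,3.96],
    [[0,0,0],0,3.97],
    [[0,0,0],0,3.97],
    [[0,0,0],0,3.97],
  ],
)

```text
t: 48.42
ee_pos: [0.477, 0.2044, 0.0547]
eef_rot: [-3.141, 0.0, 1.499]
force: [-0.8, -0.7, -2.6]
gripper_width: 0.0398
gripper_force: 16.9
```

Call:
play_rows(
  steps=[
    [[0,-0.2,1],0,3.97],
    [[0,-0.2,1],0,3.97],
    [[0,-0.3,1],0,3.97],
    [[0,-0.4,1],0,3.97],
    [[0,0,0],0,3.97],
  ],
)

```text
t: 49.05
ee_pos: [0.4775, 0.1932, 0.0957]
eef_rot: [3.14, -0.0, 1.499]
force: [0.4, 0.2, -3.0]
gripper_width: 0.04
gripper_force: 16.8
```

```bash
python3 -c "
from h import *
ty()" | egrep -v '^0.0[0-9]'
```

```text
tcp [0.4775 0.1932 0.0957] [ 3.14  -0.     1.499] F [ 0.4  0.2 -3. ] gf 16.8 w 0.04
wood n 222 tilt 5.3
0.0 2 [0.008 0.008 0.009]
0.1 22 [0.001 0.004 0.023]
0.11 22 [0.001 0.006 0.018]
0.12 25 [0.001 0.006 0.019]
0.13 21 [0.002 0.006 0.021]
0.14 24 [0.004 0.008 0.023]
0.15 20 [0.004 0.009 0.023]
0.16 33 [-0.004  0.001  0.032]
0.17 40 [-0.003  0.011  0.029]
0.18 6 [0.014 0.018 0.022]
0.19 7 [0.013 0.017 0.025]
0.2 7 [0.016 0.02  0.025]
0.21 7 [0.018 0.02  0.023]
0.22 5 [0.02  0.022 0.024]
0.23 9 [0.018 0.022 0.027]
0.24 6 [0.018 0.022 0.024]
0.25 8 [0.019 0.022 0.026]
```

Call:
play_rows(
  steps=[
    [[0,0.1,-1],0,3.98],
    [[0,0.1,-1],0,3.98],
    [[0,0,0],0,3.985],
    [[0,0,0],0,3.985],
    [[0,0,0],0,3.985],
  ],
)

```text
t: 49.72
ee_pos: [0.477, 0.1954, 0.0749]
eef_rot: [3.142, -0.0, 1.499]
force: [-0.7, -0.0, -1.2]
gripper_width: 0.04
gripper_force: 8.2
```

```bash
python3 -c "
from h import *
ty()" | egrep '^t|^w|0.2.'
```

```text
tcp [0.477  0.1954 0.0749] [ 3.142 -0.     1.499] F [-0.7 -0.  -1.2] gf 8.2 w 0.04
wood n 261 tilt 9.8
0.0 2 [0.01  0.017 0.023]
0.06 20 [-0.003  0.002  0.017]
0.08 24 [-0.005  0.002  0.018]
0.15 21 [0.002 0.004 0.022]
0.16 32 [-0.006 -0.002  0.025]
0.17 33 [-0.006  0.009  0.022]
0.2 7 [0.013 0.016 0.019]
0.21 6 [0.014 0.018 0.021]
0.22 6 [0.015 0.021 0.022]
0.23 5 [0.013 0.018 0.02 ]
0.24 3 [0.016 0.017 0.017]
0.25 3 [0.016 0.017 0.018]
```

Call:
play_rows(
  steps=[
    [[0,0,0],0,3.99],
    [[0,0,0],0,3.99],
    [[0,0,0],0,3.99],
    [[0,0,0],0,3.99],
    [[0,0,0],0,3.99],
  ],
)

```text
t: 50.4
ee_pos: [0.477, 0.1954, 0.0748]
eef_rot: [3.142, 0.0, 1.499]
force: [-0.5, -0.2, -0.8]
gripper_width: 0.0398
gripper_force: 5.5
```

```bash
python3 -c "
from h import *
ty()" | egrep '^t|^w|0.2.'
```

```text
tcp [0.477  0.1954 0.0748] [3.142 0.    1.499] F [-0.5 -0.2 -0.8] gf 5.5 w 0.0398
wood n 256 tilt 9.8
0.0 3 [0.01  0.022 0.025]
0.05 12 [-0.002  0.003  0.014]
0.06 15 [-0.002  0.008  0.016]
0.07 21 [-0.003  0.002  0.015]
0.12 23 [-0.002  0.004  0.018]
0.14 21 [0.002 0.006 0.02 ]
0.19 6 [0.012 0.016 0.018]
0.2 7 [0.013 0.017 0.023]
0.21 5 [0.013 0.015 0.018]
0.22 6 [0.013 0.017 0.017]
0.23 7 [0.015 0.019 0.02 ]
0.24 3 [0.015 0.015 0.018]
0.25 3 [0.014 0.017 0.017]
```

It droops freely now. I'll follow the arc with a light grip.

Call:
play_rows(
  steps=[
    [[0,-0.8,2.2],0,3.988],
    [[0,-0.9,2.3],0,3.988],
    [[0,-1.1,2.0],0,3.988],
    [[0,-1.2,2.0],0,3.988],
    [[0,0,0],0,3.988],
  ],
)

```text
t: 51.08
ee_pos: [0.4777, 0.1552, 0.1608]
eef_rot: [3.139, -0.001, 1.499]
force: [0.3, 1.9, -0.2]
gripper_width: 0.0401
gripper_force: 5.7
```

Call:
play_rows(
  steps=[
    [[0,-1.5,1.8],0,3.988],
    [[0,-1.5,1.8],0,3.988],
    [[0,0,0],0,3.988],
    [[0,0,0],0,3.988],
    [[0,0,0],0,3.988],
  ],
)

```text
t: 51.7
ee_pos: [0.4768, 0.126, 0.195]
eef_rot: [-3.141, 0.0, 1.5]
force: [1.1, 1.5, 0.7]
gripper_width: 0.0399
gripper_force: 5.1
```

```bash
python3 -c "
from h import *
ty()" | egrep '^t|^w|^0.[12]'
```

```text
tcp [0.4768 0.126  0.195 ] [-3.141  0.     1.5  ] F [1.1 1.5 0.7] gf 5.1 w 0.0399
wood n 362 tilt 42.9
0.1 24 [-0.009 -0.003  0.011]
0.11 25 [-0.007 -0.002  0.013]
0.12 25 [-0.008 -0.003  0.013]
0.13 27 [-0.007 -0.003  0.01 ]
0.14 25 [-0.008 -0.004  0.013]
0.15 23 [-0.007 -0.001  0.01 ]
0.16 51 [-0.016 -0.009  0.019]
0.17 9 [-0.014  0.004  0.017]
0.18 8 [0.002 0.003 0.006]
0.19 7 [0.003 0.005 0.01 ]
0.2 6 [-0.001  0.003  0.005]
0.21 8 [0.001 0.005 0.009]
0.22 7 [-0.     0.003  0.009]
0.23 5 [0.001 0.005 0.005]
0.24 7 [0.001 0.003 0.007]
0.25 7 [0.001 0.005 0.006]
```

Call:
play_rows(
  steps=[
    [[0,-1.8,1.8],0,3.988],
    [[0,-1.8,1.7],0,3.988],
    [[0,-2.0,1.3],0,3.988],
    [[0,-2.0,1.2],0,3.988],
    [[0,0,0],0,3.988],
  ],
)

```text
t: 52.38
ee_pos: [0.4773, 0.0488, 0.256]
eef_rot: [3.141, -0.0, 1.498]
force: [-0.4, 3.0, 4.8]
gripper_width: 0.0396
gripper_force: 5.2
```

Call:
play_rows(
  steps=[
    [[0,-2.2,0.9],0,3.988],
    [[0,-2.2,0.8],0,3.988],
    [[0,-2.2,0.5],0,3.988],
    [[0,-2.2,0.4],0,3.988],
    [[0,0,0],0,3.988],
  ],
)

```text
t: 53.0
ee_pos: [0.4769, -0.0389, 0.2811]
eef_rot: [-3.141, -0.0, 1.498]
force: [-1.1, 0.9, -2.1]
gripper_width: 0.0399
gripper_force: 4.2
```

```bash
python3 -c "
from h import *
ty()" | egrep '^t|^w|^0.[12]'
```

```text
tcp [ 0.4769 -0.0389  0.2811] [-3.141 -0.     1.498] F [-1.1  0.9 -2.1] gf 4.2 w 0.0399
wood n 343 tilt 79.9
0.1 23 [-0.007 -0.004  0.011]
0.11 23 [-0.01  -0.003  0.011]
0.12 25 [-0.009 -0.005  0.011]
0.13 23 [-0.009 -0.003  0.009]
0.14 26 [-0.009 -0.004  0.009]
0.15 21 [-0.01  -0.004  0.012]
0.16 71 [-0.018 -0.008  0.018]
0.17 8 [-0.017 -0.009  0.014]
0.18 9 [-0.034 -0.034  0.002]
0.19 7 [-0.023 -0.     0.003]
0.2 6 [-0.003 -0.001  0.004]
0.21 5 [-0.001 -0.     0.005]
0.22 6 [-0.006 -0.002  0.005]
0.23 2 [0.002 0.003 0.003]
```

Call:
play_rows(
  steps=[
    [[0,-0.5,-0.4],0,3.985],
    [[0,-1.3,0.1],0,3.985],
    [[0,-1.3,0.1],0,3.985],
    [[0,-1.2,0],0,3.985],
    [[0,-0.4,0],0,3.985],
  ],
)

```text
t: 53.68
ee_pos: [0.477, -0.0866, 0.2798]
eef_rot: [3.141, 0.0, 1.498]
force: [-0.5, 0.1, -2.2]
gripper_width: 0.04
gripper_force: 4.1
```

```bash
python3 -c "
from h import *
ty()" | egrep '^t|^w|^0.[12]'
```

```text
tcp [ 0.477  -0.0866  0.2798] [3.141 0.    1.498] F [-0.5  0.1 -2.2] gf 4.1 w 0.04
wood n 305 tilt 87.5
0.1 21 [-0.008 -0.002  0.011]
0.11 25 [-0.008 -0.003  0.011]
0.12 20 [-0.008 -0.003  0.013]
0.13 23 [-0.008 -0.003  0.012]
0.14 22 [-0.009 -0.003  0.012]
0.15 20 [-0.011 -0.006  0.009]
0.16 51 [-0.011  0.001  0.02 ]
0.17 3 [-0.004  0.005  0.006]
0.18 2 [-0.01  -0.009 -0.008]
0.19 4 [-0.002  0.001  0.002]
```

It's at 87.5°. I'll clamp it firmly, lift, and turn the foot across the gap.

Call:
play_rows(
  steps=[
    [[0,0,0],0,3.2],
    [[0,0,0],0,3.2],
    [[0,0,0],0,3.2],
    [[0,0,0],0,3.2],
    [[0,0.5,1],0,3.2],
  ],
  grip_force=120,
)

```text
t: 54.35
ee_pos: [0.4767, -0.0804, 0.2897]
eef_rot: [-3.14, -0.0, 1.499]
force: [0.1, 0.1, -1.6]
gripper_width: 0.0375
gripper_force: 120.5
```

Call:
play_rows(
  steps=[
    [[0,0.5,4],0,3.2],
    [[0,0,4],0,3.2],
    [[0,0,4],-5,3.2],
    [[0,0,3],-10,3.2],
    [[2,-3,0],-10,3.2],
  ],
)

```text
t: 54.98
ee_pos: [0.4972, -0.1046, 0.4436]
eef_rot: [3.136, -0.001, 1.06]
force: [1.0, -0.4, -3.1]
gripper_width: 0.0375
gripper_force: 121.1
```

Call:
play_rows(
  steps=[
    [[2.5,-3,0],-10,3.2],
    [[2.5,-3,0],-10,3.2],
    [[2,-3,0],-10,3.2],
    [[0,-3,0],-10,3.2],
    [[0,-3,0],-10,3.2],
  ],
)

```text
t: 55.6
ee_pos: [0.5671, -0.2561, 0.4403]
eef_rot: [-3.142, -0.0, 0.185]
force: [-1.0, -0.4, -1.6]
gripper_width: 0.0376
gripper_force: 121.2
```

Call:
play_rows(
  steps=[
    [[0,-3,0],-10,3.2],
    [[0,-3,0],-4.8,3.2],
    [[0,-3,0],0,3.2],
    [[0,0,0],0,3.2],
    [[0,0,0],0,3.2],
  ],
)

```text
t: 56.22
ee_pos: [0.5671, -0.345, 0.4402]
eef_rot: [-3.141, -0.0, -0.068]
force: [0.0, -0.5, -1.9]
gripper_width: 0.038
gripper_force: 121.2
```

```bash
cat >> h.py <<'E'
def clips(z=.02):
    for n in ['wrist','top']:
        p,d,c=grab(n);hsv=cv2.cvtColor(p,cv2.COLOR_BGR2HSV);m=cv2.inRange(hsv,(100,120,40),(125,255,255))
        m=cv2.morphologyEx(m,cv2.MORPH_CLOSE,np.ones((5,5)))
        k,l,st,_=cv2.connectedComponentsWithStats(m)
        for j in range(1,k):
            if st[j,4]>25:
                v,u=np.nonzero(l==j);q=plane(c,u,v,z)[:,:2]
                if not(.4<q[:,0].mean()<.9): continue
                r=cv2.minAreaRect((q*1000).astype(np.float32));b=cv2.boxPoints(r)
                e=max([b[1]-b[0],b[2]-b[1]],key=np.linalg.norm);print(n,st[j].tolist(),'c',np.round(r[0]),'s',np.round(r[1]),'ang',round(np.degrees(np.arctan2(e[1],e[0]))%180,1),'y',np.round([q[:,1].min(),q[:,1].max()],3))
def rod():
    o=readout.get_obs();t=o['ee_pos'];print('tcp',t.round(4),o['eef_rot'].round(3),'F',o['force'].round(1),'gf',round(o['gripper_force'],1))
    p,d,c=grab('scene');W=cloud(c,d)
    for a in np.arange(.02,.29,.02):
        m=(d>0)&(abs(W[...,0]-t[0])<.05)&(abs(W[...,1]-t[1])<.05)&(abs(W[...,2]-(t[2]-a))<.006)
        if m.sum()>2: q=W[m]-t;print(round(a,2),m.sum(),'dx',np.percentile(q[:,0],[5,50,95]).round(3),'dy',np.percentile(q[:,1],[5,50,95]).round(3))
    return p,d,c
E
python3 -c "
from h import *
rod();clips()"
```

```text
tcp [ 0.5671 -0.345   0.4402] [-3.141 -0.    -0.068] F [ 0.  -0.5 -1.9] gf 121.2
0.02 29 dx [0.004 0.017 0.02 ] dy [-0.027 -0.006  0.008]
0.04 41 dx [0.001 0.016 0.018] dy [-0.012 -0.005  0.007]
0.06 40 dx [0.006 0.015 0.016] dy [-0.012 -0.004  0.006]
0.08 37 dx [0.    0.013 0.016] dy [-0.012 -0.005  0.007]
0.1 38 dx [-0.001  0.011  0.014] dy [-0.012 -0.004  0.006]
0.12 37 dx [-0.005  0.01   0.012] dy [-0.011 -0.004  0.007]
0.14 38 dx [-0.008  0.008  0.012] dy [-0.012 -0.006  0.007]
0.16 125 dx [-0.016  0.008  0.017] dy [-0.019 -0.008  0.017]
0.2 9 dx [-0.005 -0.003 -0.001] dy [-0.003 -0.001  0.003]
0.22 11 dx [-0.006 -0.004 -0.002] dy [-0.003  0.     0.003]
0.24 8 dx [-0.007 -0.006 -0.004] dy [-0.004  0.001  0.003]
0.26 8 dx [-0.01  -0.006 -0.006] dy [-0.003 -0.001  0.002]
0.28 8 dx [-0.012 -0.008 -0.006] dy [0.001 0.013 0.021]
wrist [265, 139, 46, 14, 634] c [ 560. -301.] s [68. 20.] ang 86.1 y [-0.335 -0.267]
wrist [334, 139, 46, 6, 274] c [ 559. -405.] s [68.  8.] ang 86.3 y [-0.439 -0.371]
top [400, 202, 9, 5, 42] c [ 558. -281.] s [27. 13.] ang 89.8 y [-0.295 -0.268]
```

The scan at the bottom shows the foot pointing along +y rather than across the gap, so the hook must have rolled. A +90° turn puts it across the gap.

Call:
play_rows(
  steps=[
    [[0,0,0],10,3.2],
    [[0,0,0],10,3.2],
    [[0,0,0],10,3.2],
    [[0,0,0],10,3.2],
    [[0,0,0],10,3.2],
  ],
)

```text
t: 57.0
ee_pos: [0.5671, -0.3449, 0.4401]
eef_rot: [3.141, -0.0, 0.811]
force: [-1.1, -0.2, -2.6]
gripper_width: 0.0374
gripper_force: 121.3
```

Call:
play_rows(
  steps=[
    [[0,0,0],10,3.2],
    [[0,0.5,0],10,3.2],
    [[0,0,0],10,3.2],
    [[0,0,0],10,3.2],
    [[0,0,0],0,3.2],
  ],
)

```text
t: 57.62
ee_pos: [0.5671, -0.34, 0.44]
eef_rot: [3.141, 0.0, 1.503]
force: [0.2, -0.6, -2.3]
gripper_width: 0.0374
gripper_force: 121.3
```

```bash
python3 -c "
from h import *
rod();clips()
o=readout.get_obs();t=o['ee_pos']
for n in ['scene','wrist']:
    p,d,c=grab(n);W=cloud(c,d);m=(d>0)&(abs(W[...,0]-t[0])<.06)&(abs(W[...,1]-t[1])<.06)&(abs(W[...,2]-(t[2]-.275))<.012)
    q=W[m]-t
    if len(q)>5: print(n,len(q),np.percentile(q,[3,97],axis=0).round(3).tolist())
"
```

```text
tcp [ 0.5671 -0.34    0.44  ] [3.141 0.    1.503] F [ 0.2 -0.6 -2.3] gf 121.3
0.02 19 dx [-0.02   0.026  0.029] dy [-0.012 -0.006  0.009]
0.04 45 dx [-0.001  0.011  0.014] dy [-0.007 -0.     0.011]
0.06 45 dx [-0.004  0.011  0.014] dy [-0.009 -0.003  0.011]
0.08 48 dx [-0.005  0.011  0.013] dy [-0.01  -0.004  0.009]
0.1 45 dx [-0.003  0.01   0.013] dy [-0.011 -0.004  0.008]
0.12 35 dx [-0.     0.011  0.014] dy [-0.013 -0.005  0.008]
0.14 42 dx [-0.003  0.01   0.014] dy [-0.014 -0.008  0.004]
0.16 135 dx [-0.014  0.011  0.021] dy [-0.023 -0.013  0.012]
0.2 9 dx [-0.     0.002  0.004] dy [-0.01  -0.008 -0.006]
0.22 11 dx [0.001 0.002 0.005] dy [-0.012 -0.01  -0.005]
0.24 10 dx [-0.     0.002  0.005] dy [-0.014 -0.012 -0.009]
0.26 10 dx [-0.     0.002  0.005] dy [-0.016 -0.013 -0.009]
0.28 6 dx [-0.016 -0.012  0.002] dy [-0.016 -0.014 -0.011]
wrist [303, 88, 15, 48, 699] c [ 560. -300.] s [68. 21.] ang 85.9 y [-0.335 -0.266]
wrist [312, 157, 14, 7, 96] c [ 567. -373.] s [ 9. 20.] ang 175.9 y [-0.378 -0.368]
top [400, 202, 8, 5, 34] c [ 558. -280.] s [24. 13.] ang 89.8 y [-0.292 -0.268]
scene 22 [[-0.024, -0.015, -0.275], [0.004, -0.009, -0.266]]
```

The foot now lies across the gap (x −24…+4 mm about the rod), between the two clips. I'll lower it into the gap.

Call:
play_rows(
  steps=[
    [[-0.4,0,-2.5],0,3.2],
    [[0,0,-3.5],0,3.2],
    [[0,0,-3.5],0,3.2],
    [[0,0,-3],0,3.2],
    [[0,0,0],0,3.2],
  ],
)

```text
t: 58.5
ee_pos: [0.5622, -0.34, 0.3128]
eef_rot: [-3.138, -0.002, 1.502]
force: [0.3, 0.2, -0.7]
gripper_width: 0.0374
gripper_force: 121.2
```

Call:
play_rows(
  steps=[
    [[0,0,-1],0,3.2],
    [[0,0,-1],0,3.2],
    [[0,0,-0.9],0,3.2],
    [[0,0,0],0,3.2],
    [[0,0,0],0,3.2],
  ],
)

```text
t: 59.12
ee_pos: [0.5631, -0.3407, 0.2861]
eef_rot: [3.141, 0.0, 1.503]
force: [0.6, 0.4, -1.3]
gripper_width: 0.0377
gripper_force: 121.3
```

```bash
python3 -c "
from h import *
print(readout.get_obs()['ee_pos'],readout.get_obs()['force'],readout.get_obs()['ft_torque']);clips()"
```

```text
[ 0.56312946 -0.34065859  0.2860896 ] [ 0.60579444  0.37046676 -1.31472775] [-0.01543017 -0.00953306  0.00421619]
wrist [301, 88, 21, 66, 1327] c [ 560. -300.] s [68. 21.] ang 86.3 y [-0.335 -0.266]
```

Call:
play_rows(
  steps=[
    [[0.05,0.7,0],0,3.2],
    [[0.1,1.2,0],0,3.2],
    [[0.1,1.5,0],0,3.2],
    [[0.1,1.5,0],0,3.2],
    [[0.1,1.5,0],0,3.2],
  ],
)

```text
t: 59.85
ee_pos: [0.5676, -0.2753, 0.2859]
eef_rot: [3.142, -0.0, 1.503]
force: [0.8, -0.5, -2.3]
gripper_width: 0.0378
gripper_force: 121.3
```

Call:
play_rows(
  steps=[
    [[0.1,1.5,0],0,3.2],
    [[0.1,1.5,0],0,3.2],
    [[0.1,1.5,0],0,3.2],
    [[0.1,1.5,0],0,3.2],
    [[0.1,1.5,0],0,3.2],
  ],
)

```text
t: 60.48
ee_pos: [0.5726, -0.2006, 0.2858]
eef_rot: [3.142, 0.0, 1.503]
force: [-0.8, 0.1, -1.8]
gripper_width: 0.0377
gripper_force: 121.4
```

```bash
python3 -c "
from h import *
o=readout.get_obs();print(o['ee_pos'],o['force'],o['ft_torque']);clips()"
```

```text
[ 0.57258917 -0.20063647  0.28578867] [-0.78365286  0.11920009 -1.8052861 ] [-0.22055376  0.00433766 -0.00527035]
wrist [299, 102, 23, 64, 1247] c [ 567. -174.] s [68. 21.] ang 88.5 y [-0.208 -0.14 ]
wrist [314, 320, 17, 20, 338] c [ 564. -425.] s [30. 21.] ang 86.1 y [-0.44  -0.409]
top [368, 200, 12, 5, 48] c [ 565. -180.] s [37. 13.] ang 89.8 y [-0.198 -0.162]
top [432, 200, 18, 6, 100] c [ 563. -405.] s [58. 17.] ang 89.8 y [-0.434 -0.376]
```

Call:
play_rows(
  steps=[
    [[0.1,1.5,0],0,3.2],
    [[0.1,1.5,0],0,3.2],
    [[0.1,1.5,0],0,3.2],
    [[0.1,1.5,0],0,3.2],
    [[0.1,1.5,0],0,3.2],
  ],
)

```text
t: 61.2
ee_pos: [0.5775, -0.1255, 0.2858]
eef_rot: [-3.142, -0.0, 1.503]
force: [-0.8, -0.8, -1.6]
gripper_width: 0.0374
gripper_force: 121.4
```

Call:
play_rows(
  steps=[
    [[0.1,1.5,0],0,3.2],
    [[0.1,1.5,0],0,3.2],
    [[0.1,1.5,0],0,3.2],
    [[0.1,1.5,0],0,3.2],
    [[0.1,1.0,0],0,3.2],
  ],
)

```text
t: 61.82
ee_pos: [0.5826, -0.0556, 0.2858]
eef_rot: [-3.142, -0.0, 1.503]
force: [0.1, -1.2, -2.0]
gripper_width: 0.0379
gripper_force: 121.4
```

Call:
play_rows(
  steps=[
    [[0,-0.6,0],0,3.2],
    [[0,-0.4,2],0,3.2],
    [[0,0,5],0,3.2],
    [[0,-2,5],0,3.2],
    [[0,-4,4],0,3.2],
  ],
)

```text
t: 62.45
ee_pos: [0.5825, -0.1271, 0.4481]
eef_rot: [3.14, 0.0, 1.504]
force: [0.5, -0.7, -3.2]
gripper_width: 0.0374
gripper_force: 121.4
```

```bash
python3 -c "
from h import *
o=readout.get_obs();print(o['ee_pos'],o['force'],o['ft_torque']);clips()"
```

```text
[ 0.58245538 -0.12709946  0.44811518] [ 0.45009747 -0.66419296 -3.19316649] [-0.03019136 -0.08409364  0.01921356]
wrist [300, 45, 17, 50, 718] c [577. -27.] s [69. 21.] ang 88.2 y [-0.062  0.007]
top [318, 197, 7, 6, 31] c [574.  -6.] s [20. 17.] ang 89.8 y [-0.016  0.004]
top [431, 199, 19, 7, 113] c [ 564. -403.] s [61. 20.] ang 87.7 y [-0.434 -0.372]
```

Call:
play_rows(
  steps=[
    [[-0.4,-5,0],0,3.2],
    [[-0.4,-5.3,0],0,3.2],
    [[-0.4,-5.3,0],0,3.2],
    [[-0.4,-5.3,0],0,3.2],
    [[-0.4,-5.3,0],0,3.2],
  ],
)

```text
t: 63.18
ee_pos: [0.5618, -0.3906, 0.4451]
eef_rot: [-3.141, -0.001, 1.502]
force: [1.7, -0.6, -2.3]
gripper_width: 0.038
gripper_force: 121.4
```

Call:
play_rows(
  steps=[
    [[-0.5,-5.1,0],0,3.2],
    [[0,0,0],0,3.2],
    [[0,0,-4],0,3.2],
    [[0,0,0],0,3.2],
    [[0,0,0],0,3.2],
  ],
)

```text
t: 63.8
ee_pos: [0.5578, -0.4393, 0.4071]
eef_rot: [3.141, 0.0, 1.503]
force: [-0.2, -0.4, -1.1]
gripper_width: 0.0377
gripper_force: 121.6
```

```bash
python3 -c "
from h import *
rod();clips()
"|egrep -v '^0.[01]'
```

```text
tcp [ 0.5578 -0.4393  0.4071] [3.141 0.    1.503] F [-0.2 -0.4 -1.1] gf 121.6
0.2 10 dx [-0.001  0.002  0.004] dy [-0.012 -0.01  -0.006]
0.22 8 dx [0.001 0.003 0.004] dy [-0.013 -0.01  -0.007]
0.24 11 dx [-0.001  0.001  0.005] dy [-0.014 -0.012 -0.009]
0.26 12 dx [-0.001  0.001  0.004] dy [-0.016 -0.013 -0.01 ]
0.28 3 dx [-0.02  -0.017 -0.002] dy [-0.016 -0.014 -0.01 ]
wrist [313, 91, 16, 51, 775] c [ 566. -405.] s [69. 21.] ang 86.0 y [-0.44 -0.37]
top [318, 197, 19, 6, 111] c [574. -26.] s [60. 17.] ang 89.8 y [-0.056  0.004]
top [431, 199, 15, 7, 82] c [ 563. -396.] s [48. 20.] ang 84.6 y [-0.42  -0.372]
```

Call:
play_rows(
  steps=[
    [[0.3,-0.4,-3],0,3.2],
    [[0,0,-3.5],0,3.2],
    [[0,0,-3],0,3.2],
    [[0,0,-1.2],0,3.2],
    [[0,0,-1.1],0,3.2],
  ],
)

```text
t: 64.58
ee_pos: [0.561, -0.4439, 0.2886]
eef_rot: [3.14, 0.001, 1.503]
force: [-0.1, -0.1, -0.7]
gripper_width: 0.0381
gripper_force: 121.5
```

Call:
play_rows(
  steps=[
    [[0,0,0],0,3.2],
    [[0.05,0.7,0],0,3.2],
    [[0.1,1,0],0,3.2],
    [[0.1,1.2,0],0,3.2],
    [[0.1,1.5,0],0,3.2],
  ],
)

```text
t: 65.2
ee_pos: [0.5642, -0.3986, 0.2881]
eef_rot: [3.141, 0.0, 1.503]
force: [-0.3, -0.1, -2.2]
gripper_width: 0.0376
gripper_force: 121.7
```

Call:
play_rows(
  steps=[
    [[0.1,1.5,0],0,3.2],
    [[0.1,1.5,0],0,3.2],
    [[0.1,1.5,0],0,3.2],
    [[0.1,1.5,0],0,3.2],
    [[0.1,1.5,0],0,3.2],
  ],
)

```text
t: 65.82
ee_pos: [0.569, -0.3236, 0.2878]
eef_rot: [-3.142, -0.0, 1.503]
force: [-0.1, -1.3, -1.2]
gripper_width: 0.0374
gripper_force: 121.7
```

```bash
python3 -c "
from h import *
o=readout.get_obs();print(o['ee_pos'],o['force'],o['ft_torque']);clips()"
```

```text
[ 0.56904274 -0.32359625  0.28777208] [-0.13745726 -1.30757695 -1.2145474 ] [-0.35539329  0.03868027  0.02656461]
wrist [309, 103, 21, 63, 1265] c [ 573. -298.] s [67. 21.] ang 85.8 y [-0.332 -0.264]
top [318, 197, 19, 6, 111] c [574. -26.] s [60. 17.] ang 89.8 y [-0.056  0.004]
```

Call:
play_rows(
  steps=[
    [[0.1,1.5,0],0,3.2],
    [[0.1,1.5,0],0,3.2],
    [[0.1,1.5,0],0,3.2],
    [[0.1,1.5,0],0,3.2],
    [[0.1,1.5,0],0,3.2],
  ],
)

```text
t: 66.55
ee_pos: [0.5741, -0.2485, 0.2878]
eef_rot: [-3.142, -0.0, 1.503]
force: [-0.5, -0.8, -2.3]
gripper_width: 0.0377
gripper_force: 121.6
```

Call:
play_rows(
  steps=[
    [[0.1,1.5,0],0,3.2],
    [[0.1,1.5,0],0,3.2],
    [[0.1,1.5,0],0,3.2],
    [[0.1,1.5,0],0,3.2],
    [[0.1,1.5,0],0,3.2],
  ],
)

```text
t: 67.18
ee_pos: [0.579, -0.1736, 0.2878]
eef_rot: [-3.142, -0.0, 1.503]
force: [-0.2, 0.8, -2.5]
gripper_width: 0.0376
gripper_force: 121.6
```

Call:
play_rows(
  steps=[
    [[0.1,1.5,0],0,3.2],
    [[0.1,1.5,0],0,3.2],
    [[0.1,1.5,0],0,3.2],
    [[0.1,1.5,0],0,3.2],
    [[0.1,1.5,0],0,3.2],
  ],
)

```text
t: 67.8
ee_pos: [0.584, -0.0986, 0.2878]
eef_rot: [-3.142, 0.0, 1.503]
force: [0.9, 0.1, -2.2]
gripper_width: 0.0377
gripper_force: 121.7
```

Call:
play_rows(
  steps=[
    [[0,1.5,0],0,3.2],
    [[0,1.5,0],0,3.2],
    [[0,1,0],0,3.2],
    [[0,0,0],0,3.2],
    [[0,-0.8,0],0,3.2],
  ],
)

```text
t: 68.42
ee_pos: [0.5841, -0.0678, 0.2878]
eef_rot: [3.141, 0.0, 1.504]
force: [0.5, -0.7, -2.1]
gripper_width: 0.0382
gripper_force: 121.6
```

Call:
play_rows(
  steps=[
    [[0,0,3],0,3.2],
    [[0,0,5],0,3.2],
    [[0,0,5],0,3.2],
    [[0,0,0],0,3.2],
    [[0,0,0],0,3.2],
  ],
)

```text
t: 69.05
ee_pos: [0.5838, -0.0683, 0.417]
eef_rot: [-3.141, -0.0, 1.502]
force: [-0.5, -0.3, -2.8]
gripper_width: 0.0377
gripper_force: 121.8
```

```bash
python3 -c "
from h import *
o=readout.get_obs();print(o['ee_pos'],o['eef_rot'],o['force'],o['ft_torque'],o['joint_positions']);clips()
p,d,c=grab('top');cv2.imwrite('pics/t9.png',p)"
```

```text
[ 0.58376054 -0.06829366  0.41702349] [-3.14076968e+00 -1.48159445e-05  1.50216083e+00] [-0.53102522 -0.29151512 -2.75321127] [ 0.03532828 -0.06009118  0.02376857] [-2.17981704e-01  3.29855767e-01  1.17139334e+00 -1.08068477e-04
  1.64115957e+00 -1.49353767e-01]
wrist [290, 71, 65, 72, 1556] c [583. -15.] s [69. 93.] ang 136.2 y [-0.071  0.029]
top [313, 183, 27, 24, 229] c [581. -14.] s [62. 90.] ang 135.3 y [-0.066  0.021]
```

Both clips are out at about (583,−15) mm, and no other blue shows in the gap. Now I'll lay the hook down on free worktop at x≈0.45, tip toward −y, by reversing the arc.

Call:
play_rows(
  steps=[
    [[-4.5,0.8,0],0,3.2],
    [[-4.5,0.8,0],0,3.2],
    [[-4.4,0.7,0],0,3.2],
    [[0,0,-5],0,3.2],
    [[0,0,-5],0,3.2],
  ],
)

```text
t: 69.82
ee_pos: [0.4494, -0.0445, 0.3165]
eef_rot: [3.141, 0.0, 1.503]
force: [0.7, -0.9, -1.8]
gripper_width: 0.0373
gripper_force: 122.2
```

Call:
play_rows(
  steps=[
    [[0,0,-2.5],0,3.2],
    [[0,0,-1.1],0,3.2],
    [[0,0,0],0,3.9],
    [[0,0,0],0,3.96],
    [[0,0,0],0,3.97],
  ],
  grip_force=20,
)

```text
t: 70.45
ee_pos: [0.4505, -0.0447, 0.2826]
eef_rot: [3.14, 0.0, 1.503]
force: [-0.4, -0.3, -2.4]
gripper_width: 0.0398
gripper_force: 13.1
```

```bash
python3 -c "
from h import *
ty()" | egrep '^t|^w|^0.[12]'
```

```text
tcp [ 0.4505 -0.0447  0.2826] [3.14  0.    1.503] F [-0.4 -0.3 -2.4] gf 13.1 w 0.0398
wood n 305 tilt 86.9
0.1 22 [-0.008 -0.004  0.012]
0.11 25 [-0.009 -0.002  0.012]
0.12 19 [-0.009 -0.003  0.013]
0.13 21 [-0.008 -0.003  0.009]
0.14 18 [-0.008 -0.003  0.012]
0.15 20 [-0.008 -0.003  0.011]
0.16 74 [-0.017 -0.006  0.02 ]
0.17 8 [-0.014 -0.003  0.015]
0.19 6 [-0.     0.002  0.006]
0.2 6 [-0.001  0.002  0.003]
0.21 9 [-0.001 -0.     0.005]
0.22 8 [-0.002  0.     0.006]
0.23 4 [-0.002 -0.     0.006]
0.24 6 [-0.001  0.002  0.004]
0.25 6 [-0.003  0.     0.005]
```

Call:
play_rows(
  steps=[
    [[0,0,-0.6],0,3.97],
    [[0,1.4,-0.1],0,3.97],
    [[0,1.4,-0.2],0,3.97],
    [[0,1.4,-0.3],0,3.97],
    [[0,1.4,-0.4],0,3.97],
  ],
)

```text
t: 71.12
ee_pos: [0.4511, 0.012, 0.2665]
eef_rot: [3.139, -0.0, 1.503]
force: [0.7, 2.1, 10.1]
gripper_width: 0.0394
gripper_force: 15.4
```

Call:
play_rows(
  steps=[
    [[0,1.5,-0.5],0,3.97],
    [[0,1.5,-0.5],0,3.97],
    [[0,1.4,-0.6],0,3.97],
    [[0,0,0],0,3.97],
    [[0,0,0],0,3.97],
  ],
)

```text
t: 71.75
ee_pos: [0.4507, 0.056, 0.2501]
eef_rot: [3.14, -0.001, 1.504]
force: [1.2, 3.4, 7.0]
gripper_width: 0.0399
gripper_force: 17.3
```

```bash
python3 -c "
from h import *
ty()" | egrep '^t|^w|^0.[12]'
```

```text
tcp [0.4507 0.056  0.2501] [ 3.140e+00 -1.000e-03  1.504e+00] F [1.2 3.4 7. ] gf 17.3 w 0.0399
wood n 352 tilt 64.2
0.1 25 [-0.009 -0.002  0.012]
0.11 25 [-0.006 -0.003  0.013]
0.12 24 [-0.007 -0.003  0.013]
0.13 25 [-0.009 -0.003  0.012]
0.14 27 [-0.009 -0.003  0.01 ]
0.15 29 [-0.012 -0.005  0.011]
0.16 54 [-0.016 -0.006  0.022]
0.18 7 [-0.004  0.003  0.004]
0.19 6 [0.001 0.004 0.005]
0.2 6 [-0.001  0.002  0.004]
0.21 5 [0.001 0.002 0.006]
0.22 8 [0.001 0.003 0.009]
0.23 6 [0.001 0.003 0.008]
0.24 7 [-0.001  0.004  0.007]
0.25 6 [-0.002  0.002  0.007]
```

Tilting back as intended (64°). I'll continue down to flat.

Call:
play_rows(
  steps=[
    [[0,2.0,-1.1],0,3.97],
    [[0,2.0,-1.2],0,3.97],
    [[0,1.8,-1.5],0,3.97],
    [[0,1.8,-1.5],0,3.97],
    [[0,1.5,-1.8],0,3.97],
  ],
)

```text
t: 72.42
ee_pos: [0.4506, 0.1475, 0.1786]
eef_rot: [3.14, -0.001, 1.503]
force: [0.7, 2.3, 2.7]
gripper_width: 0.0396
gripper_force: 22.3
```

Call:
play_rows(
  steps=[
    [[0,1.5,-1.8],0,3.97],
    [[0,1.2,-2.0],0,3.97],
    [[0,1.1,-2.1],0,3.97],
    [[0,0.9,-2.4],0,3.97],
    [[0,0.8,-2.4],0,3.97],
  ],
)

```text
t: 73.05
ee_pos: [0.4502, 0.202, 0.071]
eef_rot: [3.141, -0.0, 1.503]
force: [1.0, -0.6, -0.5]
gripper_width: 0.0398
gripper_force: 25.2
```

Call:
play_rows(
  steps=[
    [[0,0.4,-2.0],0,3.97],
    [[0,0.2,-1.5],0,3.97],
    [[0,0,-0.7],0,3.97],
    [[0,0,0],0,3.97],
    [[0,0,0],0,3.97],
  ],
)

```text
t: 73.68
ee_pos: [0.4501, 0.2072, 0.0302]
eef_rot: [3.141, 0.0, 1.503]
force: [0.5, -1.2, -0.7]
gripper_width: 0.0394
gripper_force: 23.0
```

Call:
play_rows(
  steps=[
    [[0,0,-0.3],0,3.97],
    [[0,0,0],0,4.1],
    [[0,0,0],0,5.5],
    [[0,0,0],0,5.5],
    [[0,0,3],0,5.5],
  ],
)

```text
t: 74.3
ee_pos: [0.449, 0.207, 0.0559]
eef_rot: [-3.138, 0.001, 1.503]
force: [0.8, -0.1, 0.3]
gripper_width: 0.0547
gripper_force: 0.0
```

Call:
play_rows(
  steps=[
    [[0,-1,5],0,5.5],
    [[1,-4,4],0,5.5],
    [[2,-5,4],0,5.5],
    [[2,-5,4],0,5.5],
    [[2,-5,4],0,5.5],
  ],
)

```text
t: 74.92
ee_pos: [0.516, 0.0161, 0.2601]
eef_rot: [3.141, -0.0, 1.503]
force: [1.9, 1.0, -0.2]
gripper_width: 0.0549
gripper_force: 0.0
```

Call:
play_rows(
  steps=[
    [[1,-4,4],0,5.5],
    [[0,-2,4],0,5.5],
    [[0,0,0],0,5.5],
    [[0,0,0],0,5.5],
    [[0,0,0],0,5.5],
  ],
)

```text
t: 75.55
ee_pos: [0.5253, -0.0417, 0.3374]
eef_rot: [-3.139, -0.0, 1.504]
force: [0.6, -0.4, -0.2]
gripper_width: 0.0547
gripper_force: 0.0
```

```bash
python3 -c "
from h import *
o=readout.get_obs();print(o['ee_pos'],o['eef_rot'])
p,d,c=grab('wrist');np.savez('w9.npz',p=p,d=d,T=c[2])
hk('scene');hk('wrist')
W=cloud(c,d)
hsv=cv2.cvtColor(p,cv2.COLOR_BGR2HSV);m=cv2.inRange(hsv,(100,120,40),(125,255,255));m=cv2.morphologyEx(m,cv2.MORPH_CLOSE,np.ones((5,5)))
v,u=np.nonzero(m);q=plane(c,u,v,.02);j=(q[:,0]>.45)&(q[:,0]<.75)&(q[:,1]>-.15)&(q[:,1]<.15);v,u=v[j],u[j]
x0,x1,y0,y1=u.min()-15,u.max()+15,v.min()-15,v.max()+15
print(x0,x1,y0,y1);cv2.imwrite('pics/c9.png',np.hstack([cv2.resize(p[y0:y1,x0:x1],(400,int(400*(y1-y0)/(x1-x0))))]))
"
```

```text
[ 0.52530771 -0.04168512  0.33744793] [-3.13948631e+00 -3.37905561e-04  1.50369309e+00]
scene wood c [0.4567 0.1288] dir [-0.0092 -1.    ] deg -90.5 ends [0.457 0.218] [ 0.455 -0.061]
[0.457 0.218] w [-0.021  0.011] z [0.035 0.038]
[0.457 0.198] w [-0.015  0.01 ] z [0.028 0.032]
[0.457 0.178] w [-0.015  0.006] z [0.027 0.032]
[0.457 0.158] w [-0.01   0.008] z [0.029 0.034]
[0.457 0.138] w [-0.015  0.007] z [0.027 0.031]
[0.457 0.118] w [-0.015  0.005] z [0.027 0.033]
[0.456 0.098] w [-0.015  0.006] z [0.028 0.032]
[0.456 0.078] w [-0.018  0.005] z [0.028 0.033]
[0.456 0.058] w [-0.018  0.009] z [0.03  0.037]
[0.456 0.038] w [-0.007  0.011] z [0.02  0.032]
[0.456 0.018] w [-0.009 -0.006] z [0.02  0.024]
[ 0.455 -0.002] w [-0.009 -0.004] z [0.022 0.026]
[ 0.455 -0.022] w [-0.014 -0.003] z [0.022 0.023]
[ 0.455 -0.042] w [-0.012 -0.005] z [0.022 0.023]
wrist wood c [0.449  0.0946] dir [-0.0291 -0.9996] deg -91.7 ends [0.45  0.133] [ 0.444 -0.063]
[0.45  0.133] w [-0.012  0.009] z [0.031 0.033]
[0.45  0.113] w [-0.012  0.01 ] z [0.032 0.034]
[0.449 0.093] w [-0.011  0.009] z [0.032 0.033]
[0.448 0.073] w [-0.011  0.009] z [0.032 0.033]
[0.448 0.053] w [-0.019  0.018] z [0.04  0.042]
[0.447 0.033] w [-0.005  0.003] z [0.024 0.026]
[0.447 0.013] w [-0.005  0.003] z [0.024 0.026]
[ 0.446 -0.007] w [-0.005  0.003] z [0.024 0.026]
[ 0.445 -0.026] w [-0.004  0.003] z [0.024 0.026]
[ 0.445 -0.046] w [-0.006  0.002] z [0.024 0.026]
321 424 73 185
```

View pics/c9.png

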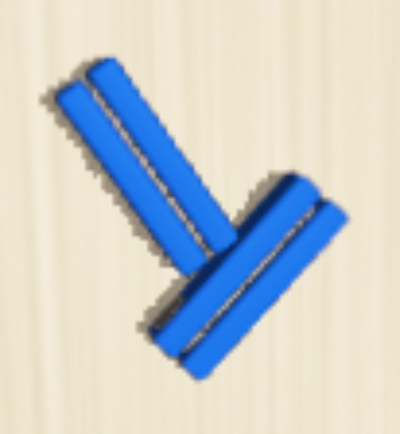

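A T shape: one clip's centre is at about crop (149,168), the other at (250,278), both pure blue with none purple nearby. I'll compute their poses.

```bash
python3 -c "
from h import *
i=viewer.camera_info('wrist');f=200/np.tan(np.radians(i['fov_y'])/2);T=np.load('w9.npz')['T'];c=(i,f,T)
g=lambda a,b:plane(c,np.array([321+a/3.883]),np.array([73+b/3.883]),.02)[0][:2]
for n,a,b in [('P',(85,78),(213,258)),('Q',(178,355),(322,200))]:
    A,B=g(*a),g(*b);e=B-A;print(n,'c',((A+B)/2).round(4),'len',np.linalg.norm(e).round(3),'deg',np.degrees(np.arctan2(e[1],e[0])).round(1),A.round(3),B.round(3))
z=np.load('w9.npz');W=cloud(c,z['d']);m=(W[...,2]>.01)&(abs(W[...,0]-.445)<.05)&(W[...,1]<-.045)&(W[...,1]>-.09)&(W[...,2]<.06);q=W[m]
for y in np.arange(-.07,-.045,.004):
    s=q[abs(q[:,1]-y)<.002]
    if len(s): print(y.round(3),len(s),s[:,0].min().round(3),s[:,0].max().round(3),np.percentile(s[:,2],[5,95]).round(3))
"
```

```text
P c [ 0.5786 -0.0043] len 0.069 deg -56.7 [0.56  0.024] [ 0.598 -0.033]
Q c [ 0.6088 -0.0402] len 0.066 deg 45.1 [ 0.586 -0.063] [ 0.632 -0.017]
-0.062 32 0.419 0.446 [0.022 0.025]
-0.058 76 0.418 0.446 [0.023 0.026]
-0.054 49 0.42 0.446 [0.02  0.026]
-0.05 20 0.44 0.447 [0.022 0.026]
-0.046 14 0.44 0.446 [0.023 0.026]
```

I'll take clip P first.

Call:
play_rows(
  steps=[
    [[2.5,2.1,-3],9.3,5],
    [[2.6,2.1,-4],9.3,5],
    [[0,0,-5],9.3,5],
    [[0,0,-5],9.3,5],
    [[0,0,-5],0,5],
  ],
  grip_force=40,
)

```text
t: 76.32
ee_pos: [0.5767, 0.0001, 0.1168]
eef_rot: [-3.141, -0.0, 2.156]
force: [0.7, 0.0, -0.1]
gripper_width: 0.0499
gripper_force: 0.0
```

Call:
play_rows(
  steps=[
    [[0,0,-4],0,5],
    [[0,0,-3],0,5],
    [[0,0,-2],0,5],
    [[0,0,0],0,5],
    [[0,0,0],0,1],
  ],
)

```text
t: 76.95
ee_pos: [0.5773, -0.0003, 0.0292]
eef_rot: [3.141, 0.0, 2.152]
force: [0.6, -0.4, -0.2]
gripper_width: 0.0329
gripper_force: 0.0
```

Call:
play_rows(
  steps=[
    [[0,0,0],0,1],
    [[0,0,0],0,1],
    [[0,0,0],0,1],
    [[0,0,0],0,1],
    [[0,0,1],0,1],
  ],
)

```text
t: 77.58
ee_pos: [0.5768, -0.0004, 0.0391]
eef_rot: [-3.141, -0.0, 2.152]
force: [0.2, 0.2, -0.5]
gripper_width: 0.0208
gripper_force: 39.2
```

Call:
play_rows(
  steps=[
    [[0,0,5],0,1],
    [[0,1,5],0,1],
    [[0.3,4.5,2],0,1],
    [[0.4,5.8,0],0,1],
    [[0.4,5.8,0],0,1],
  ],
)

```text
t: 78.2
ee_pos: [0.5881, 0.1722, 0.1601]
eef_rot: [3.14, 0.001, 2.152]
force: [0.6, -0.2, -0.6]
gripper_width: 0.021
gripper_force: 39.4
```

Call:
play_rows(
  steps=[
    [[0.4,5.8,0],0,1],
    [[0.4,5.8,0],0,1],
    [[0.4,5.8,0],0,1],
    [[0,5.5,0],0,1],
    [[0,0,-3],0,1],
  ],
)

```text
t: 78.82
ee_pos: [0.6005, 0.4044, 0.1312]
eef_rot: [3.135, -0.0, 2.156]
force: [0.1, -0.3, -1.7]
gripper_width: 0.0208
gripper_force: 39.4
```

Call:
play_rows(
  steps=[
    [[0,0,-4],0,1],
    [[0,0,-3.5],0,1],
    [[0,0,-1.5],0,1],
    [[0,0,0],0,1],
    [[0,0,0],0,4],
  ],
)

```text
t: 79.45
ee_pos: [0.6008, 0.4001, 0.0404]
eef_rot: [3.139, 0.0, 2.152]
force: [-0.6, -0.7, 0.3]
gripper_width: 0.038
gripper_force: 0.0
```

Call:
play_rows(
  steps=[
    [[0,0,0],0,4],
    [[0,0,2],0,4.5],
    [[0,0,5],0,5],
    [[0,0,5],0,5],
    [[0,-1,3],-9,5],
  ],
)

```text
t: 80.08
ee_pos: [0.6006, 0.3905, 0.1935]
eef_rot: [3.137, -0.0, 1.993]
force: [1.4, 0.1, 0.3]
gripper_width: 0.0499
gripper_force: 0.0
```

```bash
python3 -c "
from h import *
o=readout.get_obs();print(o['ee_pos'],o['eef_rot']);clips()"
```

```text
[0.60064432 0.39048743 0.19354175] [ 3.13662716e+00 -4.66549727e-04  1.99326699e+00]
wrist [302, 129, 37, 86, 2117] c [601. 397.] s [22. 72.] ang 123.5 y [0.362 0.432]
top [323, 183, 17, 16, 102] c [605. -38.] s [62. 17.] ang 44.3 y [-0.066 -0.013]
top [204, 186, 6, 7, 30] c [612. 378.] s [17. 19.] ang 135.9 y [0.37  0.387]
```

Call:
play_rows(
  steps=[
    [[0.1,-5.4,0],-9.9,5],
    [[0.1,-5.4,0],-9.9,5],
    [[0.1,-5.4,0],-9.9,5],
    [[0.1,-5.4,0],-9.9,5],
    [[0.1,-5.4,0],-9.9,5],
  ],
)

```text
t: 80.8
ee_pos: [0.6047, 0.1181, 0.1893]
eef_rot: [3.141, -0.0, 1.127]
force: [1.4, 0.7, -0.6]
gripper_width: 0.0499
gripper_force: 0.0
```

Call:
play_rows(
  steps=[
    [[0.1,-5.4,0],-9.9,5],
    [[0.1,-5.4,0],-9.8,5],
    [[0,-5.3,0],0,5],
    [[0,0,0],0,5],
    [[0,0,0],0,5],
  ],
)

```text
t: 81.42
ee_pos: [0.6068, -0.0411, 0.189]
eef_rot: [-3.142, -0.0, 0.788]
force: [-0.7, 0.4, -0.2]
gripper_width: 0.0505
gripper_force: 0.0
```

```bash
python3 -c "
from h import *
o=readout.get_obs();print(o['ee_pos'],o['eef_rot']);clips()"
```

```text
[ 0.60682229 -0.04114524  0.18902043] [-3.14157976e+00 -3.64192456e-04  7.87671344e-01]
wrist [304, 134, 27, 84, 2122] c [610. -39.] s [71. 21.] ang 46.2 y [-0.071 -0.008]
top [193, 186, 17, 14, 105] c [599. 397.] s [19. 63.] ang 124.1 y [0.37  0.424]
top [328, 187, 11, 10, 55] c [598. -46.] s [35. 17.] ang 44.2 y [-0.062 -0.029]
```

Call:
play_rows(
  steps=[
    [[0.3,0.2,-4],1,5],
    [[0,0,-5],0,5],
    [[0,0,-4],0,5],
    [[0,0,-2],0,5],
    [[0,0,-1],0,5],
  ],
)

```text
t: 82.15
ee_pos: [0.6095, -0.0382, 0.0276]
eef_rot: [-3.14, 0.001, 0.807]
force: [0.2, -0.1, -0.1]
gripper_width: 0.0497
gripper_force: 0.0
```

Call:
play_rows(
  steps=[
    [[0,0,0],0,5],
    [[0,0,0],0,1],
    [[0,0,0],0,1],
    [[0,0,0],0,1],
    [[0,0,0],0,1],
  ],
)

```text
t: 82.78
ee_pos: [0.6105, -0.0394, 0.0298]
eef_rot: [3.14, -0.001, 0.805]
force: [-1.6, 1.7, 6.3]
gripper_width: 0.0208
gripper_force: 39.7
```

Call:
play_rows(
  steps=[
    [[0,0,3],0,1],
    [[0,0,5],0,1],
    [[0,1,5],0,1],
    [[-0.2,4.5,0],5,1],
    [[-0.2,5.6,0],8,1],
  ],
)

```text
t: 83.4
ee_pos: [0.6064, 0.0721, 0.1602]
eef_rot: [3.139, -0.001, 1.033]
force: [0.2, 0.3, -0.3]
gripper_width: 0.0208
gripper_force: 39.4
```

Call:
play_rows(
  steps=[
    [[-0.2,5.6,0],8,1],
    [[-0.2,5.6,0],8,1],
    [[-0.2,5.6,0],8,1],
    [[0,5.5,0],5,1],
    [[0,0,-3],0,1],
  ],
)

```text
t: 84.02
ee_pos: [0.6009, 0.2991, 0.1309]
eef_rot: [3.136, -0.003, 1.543]
force: [0.9, -0.7, -1.0]
gripper_width: 0.0207
gripper_force: 39.4
```

Call:
play_rows(
  steps=[
    [[0,0,-4],0,1],
    [[0,0,-4],0,1],
    [[0,0,-1.2],0,1],
    [[0,0,0],0,1],
    [[0,0,0],0,4],
  ],
)

```text
t: 84.65
ee_pos: [0.6001, 0.2948, 0.037]
eef_rot: [3.141, -0.0, 1.538]
force: [-0.3, -0.0, 0.5]
gripper_width: 0.0379
gripper_force: 0.0
```

Call:
play_rows(
  steps=[
    [[0,0,0],0,4],
    [[0,0,3],0,5],
    [[0,0,5],0,5],
    [[0,0,5],0,5],
    [[-1,-3,3],0,5],
  ],
)

```text
t: 85.28
ee_pos: [0.5909, 0.2657, 0.1997]
eef_rot: [3.138, -0.002, 1.539]
force: [1.0, -1.2, -0.1]
gripper_width: 0.0498
gripper_force: 0.0
```

Call:
play_rows(
  steps=[
    [[-3,-5,2],0,5],
    [[-3,-5,2],0,5],
    [[-3,-5,0],0,5],
    [[-3,-5,0],0,5],
    [[-2,-4,0],0,5],
  ],
)

```text
t: 85.9
ee_pos: [0.4483, 0.0231, 0.2371]
eef_rot: [3.141, 0.0, 1.537]
force: [0.9, -0.3, -0.4]
gripper_width: 0.05
gripper_force: 0.0
```

Call:
play_rows(
  steps=[
    [[-1,-4,0],0,5],
    [[-0.5,-4,0],0,5],
    [[0,0,0],0,5],
    [[0,0,0],0,5],
    [[0,0,0],0,5],
  ],
)

```text
t: 86.52
ee_pos: [0.435, -0.0546, 0.2367]
eef_rot: [3.142, -0.0, 1.539]
force: [0.6, -0.1, -0.2]
gripper_width: 0.0498
gripper_force: 0.0
```

```bash
python3 -c "
from h import *
o=readout.get_obs();print(o['ee_pos'],o['eef_rot']);clips()
p,d,c=grab('wrist');W=cloud(c,d);m=(d>0)&(W[...,2]>.012)&(abs(W[...,0]-.445)<.05)&(W[...,1]<.03)&(W[...,1]>-.09)&(W[...,2]<.06);m[250:]=0;q=W[m]
for y in np.arange(-.07,.03,.004):
    s=q[abs(q[:,1]-y)<.002]
    if len(s): print(y.round(3),len(s),s[:,0].min().round(3),s[:,0].max().round(3),np.percentile(s[:,2],[5,95]).round(3))
"
```

```text
[ 0.43495659 -0.05459682  0.2366644 ] [ 3.14151945e+00 -8.27063988e-05  1.53887457e+00]
top [193, 186, 17, 14, 105] c [600. 397.] s [19. 63.] ang 124.0 y [0.37  0.424]
top [222, 191, 16, 5, 76] c [597. 300.] s [51. 14.] ang 89.7 y [0.274 0.325]
-0.062 51 0.418 0.446 [0.022 0.025]
-0.058 131 0.418 0.446 [0.023 0.026]
-0.054 77 0.419 0.446 [0.021 0.025]
-0.05 31 0.44 0.447 [0.023 0.025]
-0.046 35 0.44 0.447 [0.023 0.026]
-0.042 33 0.44 0.447 [0.023 0.025]
-0.038 33 0.44 0.447 [0.023 0.026]
-0.034 33 0.44 0.447 [0.023 0.026]
-0.03 34 0.44 0.447 [0.022 0.025]
-0.026 37 0.44 0.447 [0.023 0.026]
-0.022 32 0.441 0.447 [0.023 0.026]
-0.018 40 0.441 0.447 [0.023 0.026]
-0.014 32 0.441 0.447 [0.022 0.026]
-0.01 35 0.441 0.447 [0.023 0.026]
-0.006 37 0.441 0.448 [0.023 0.026]
-0.002 33 0.441 0.448 [0.022 0.025]
0.002 39 0.441 0.448 [0.023 0.026]
0.006 33 0.441 0.448 [0.022 0.026]
0.01 39 0.441 0.448 [0.023 0.026]
0.014 36 0.442 0.448 [0.023 0.026]
0.018 36 0.442 0.448 [0.023 0.025]
0.022 40 0.442 0.448 [0.023 0.026]
0.026 34 0.442 0.449 [0.022 0.026]
```

Both clips are in the pan. Now I'll grip the hook across its foot and rod end, so it can swing butt-down.

Call:
play_rows(
  steps=[
    [[-0.25,0.15,-4],0,5],
    [[0,0,-5],0,5],
    [[0,0,-5],0,5],
    [[0,0,-4],0,5],
    [[0,0,-3],0,5],
  ],
  grip_force=30,
)

```text
t: 87.3
ee_pos: [0.4322, -0.0534, 0.025]
eef_rot: [-3.141, -0.0, 1.539]
force: [-0.2, -0.4, -0.1]
gripper_width: 0.0501
gripper_force: 0.0
```

Call:
play_rows(
  steps=[
    [[0,0,0],0,5],
    [[0,0,0],0,2],
    [[0,0,0],0,2],
    [[0,0,0],0,2],
    [[0,0,0],0,2],
  ],
)

```text
t: 87.92
ee_pos: [0.433, -0.054, 0.0271]
eef_rot: [3.14, 0.0, 1.538]
force: [2.4, -0.2, 2.1]
gripper_width: 0.0279
gripper_force: 29.9
```

Call:
play_rows(
  steps=[
    [[0,0.1,1.5],0,2],
    [[0,0.2,1.5],0,2],
    [[0,0.3,1.5],0,2],
    [[0,0.5,1.5],0,2],
    [[0,0,0],0,2],
  ],
)

```text
t: 88.55
ee_pos: [0.4326, -0.0428, 0.0872]
eef_rot: [3.14, 0.0, 1.538]
force: [0.5, -0.7, -0.3]
gripper_width: 0.0276
gripper_force: 29.7
```

```bash
cat >> h.py <<'E'
def up():
    o=readout.get_obs();t=o['ee_pos'];print('tcp',t.round(4),'F',o['force'].round(1),'gf',round(o['gripper_force'],1),'w',round(o['gripper_width'],4))
    p,d,c=grab('scene');W=cloud(c,d)
    hsv=cv2.cvtColor(p,cv2.COLOR_BGR2HSV);w=(cv2.inRange(hsv,(3,60,20),(20,255,255))>0)&(d>0)&(np.linalg.norm(W-t,axis=-1)<.3)&(abs(W[...,0]-t[0])<.05)
    q=W[w]
    if len(q)>8:
        ce=np.median(q,0);_,_,v=np.linalg.svd(q-q.mean(0));e=v[0]*np.sign(v[0][2]);print('wood',len(q),'c',ce.round(3),'axis up',e.round(3),'elev',np.degrees(np.arcsin(e[2])).round(1),'rel',(ce-t).round(3),'zmin',q[:,2].min().round(3))
E
python3 -c "
from h import *
up()"
```

```text
tcp [ 0.4326 -0.0428  0.0872] F [ 0.5 -0.7 -0.3] gf 29.7 w 0.0276
wood 908 c [ 0.458 -0.056  0.113] axis up [ 0.016 -0.788  0.615] elev 38.0 rel [ 0.025 -0.013  0.025] zmin -0.007
```

Call:
play_rows(
  steps=[
    [[0,0.8,2.5],0,2],
    [[0,0.9,2.5],0,2],
    [[0,1.1,2.1],0,2],
    [[0,1.2,2.1],0,2],
    [[0,1.5,1.9],0,2],
  ],
)

```text
t: 89.22
ee_pos: [0.4322, 0.0123, 0.1975]
eef_rot: [-3.141, 0.0, 1.537]
force: [-0.3, -0.2, -3.1]
gripper_width: 0.0276
gripper_force: 29.6
```

Call:
play_rows(
  steps=[
    [[0,1.5,1.9],0,2],
    [[0,1.8,1.6],0,2],
    [[0,1.8,1.6],0,2],
    [[0,2.0,1.4],0,2],
    [[0,0,0],0,2],
  ],
)

```text
t: 89.85
ee_pos: [0.4327, 0.0837, 0.2626]
eef_rot: [3.141, 0.0, 1.539]
force: [0.5, -3.6, 3.8]
gripper_width: 0.0267
gripper_force: 29.9
```

```bash
sed -i 's/(abs(W\[...,0\]-t\[0\])<.05)$/(abs(W[...,0]-t[0])<.05)\&(W[...,2]<t[2]-.03)/' h.py; python3 -c "
from h import *
up()"
```

```text
tcp [0.4327 0.0837 0.2626] F [ 0.5 -3.6  3.8] gf 29.9 w 0.0267
wood 212 c [0.433 0.152 0.099] axis up [-0.011 -0.99   0.144] elev 8.3 rel [ 0.     0.068 -0.163] zmin 0.009
```

Call:
play_rows(
  steps=[
    [[0,2.0,0.8],0,2],
    [[0,2.2,0.6],0,2],
    [[0,2.2,0.4],0,2],
    [[0,2.2,0.2],0,2],
    [[0,1,0],0,2],
  ],
)

```text
t: 90.52
ee_pos: [0.4323, 0.1792, 0.2817]
eef_rot: [-3.14, 0.0, 1.538]
force: [0.0, -0.2, -0.3]
gripper_width: 0.0199
gripper_force: 0.0
```

Call:
play_rows(
  steps=[
    [[0,0,1],0,2],
    [[0,0,3],0,2],
    [[0,0,4],0,2],
    [[0,0,4],0,2],
    [[0,0,0],0,2],
  ],
)

```text
t: 91.15
ee_pos: [0.4334, 0.1785, 0.4054]
eef_rot: [3.137, -0.001, 1.537]
force: [-0.6, 0.0, -1.3]
gripper_width: 0.0199
gripper_force: 0.0
```

```bash
python3 -c "
from h import *
up();rod()"
```

```text
tcp [0.4334 0.1785 0.4054] F [-0.6  0.  -1.3] gf 0.0 w 0.0199
wood 106 c [0.408 0.198 0.137] axis up [-0.103  0.092  0.99 ] elev 82.1 rel [-0.025  0.02  -0.268] zmin 0.107
tcp [0.4328 0.1784 0.4035] [ 3.14  -0.     1.537] F [-0.6 -0.5 -0.3] gf 0.0
0.02 17 dx [-0.014 -0.009  0.019] dy [-0.011 -0.005  0.005]
0.12 3 dx [-0.048 -0.047 -0.042] dy [0.024 0.027 0.031]
0.14 6 dx [-0.041 -0.039 -0.035] dy [0.027 0.032 0.034]
0.16 5 dx [-0.037 -0.036 -0.034] dy [0.027 0.032 0.033]
0.18 7 dx [-0.038 -0.035 -0.033] dy [0.028 0.031 0.033]
0.2 9 dx [-0.036 -0.033 -0.031] dy [0.024 0.028 0.032]
0.22 5 dx [-0.038 -0.034 -0.028] dy [0.024 0.026 0.028]
0.24 20 dx [-0.039 -0.021 -0.008] dy [0.004 0.019 0.044]
0.26 22 dx [-0.032 -0.026 -0.019] dy [0.01  0.017 0.028]
0.28 21 dx [-0.03  -0.024 -0.017] dy [0.009 0.017 0.034]
```

```bash
cat > st.py <<'E'
from h import *
def up2(n='scene'):
    p,d,c=grab(n);W=cloud(c,d);o=readout.get_obs()
    for z in [.1,.14,.19,.22,.25,.28]:
        m=(d>0)&(abs(W[...,2]-z)<.006)&(W[...,0]>.28)&(W[...,0]<.55)&(W[...,1]>.05)&(W[...,1]<.275)
        if m.sum()>2: q=W[m];print(round(o['t'],2),z,m.sum(),q[:,:2].min(0).round(3),np.median(q[:,:2],0).round(3),q[:,:2].max(0).round(3))
if __name__=='__main__':
    up2();up2()
E
python3 st.py
```

```text
91.3 0.1 15 [0.405 0.184] [0.413 0.192] [0.421 0.2  ]
91.3 0.14 21 [0.4   0.186] [0.41  0.196] [0.417 0.206]
91.3 0.19 6 [0.4 0.2] [0.403 0.203] [0.404 0.203]
91.3 0.22 9 [0.395 0.202] [0.401 0.205] [0.402 0.209]
91.3 0.25 8 [0.396 0.201] [0.4   0.207] [0.403 0.21 ]
91.3 0.28 17 [0.374 0.194] [0.389 0.198] [0.401 0.208]
91.35 0.1 14 [0.407 0.182] [0.416 0.189] [0.424 0.198]
91.35 0.14 17 [0.403 0.184] [0.413 0.19 ] [0.422 0.207]
91.35 0.19 6 [0.404 0.194] [0.408 0.198] [0.41  0.203]
91.35 0.22 9 [0.4   0.195] [0.405 0.2  ] [0.409 0.206]
91.35 0.25 7 [0.403 0.197] [0.406 0.2  ] [0.409 0.203]
91.35 0.28 13 [0.388 0.185] [0.398 0.196] [0.406 0.203]
```

The hook was released near upright and is standing on its butt, rocking back toward vertical. I'll let it settle, then measure.

Call:
play_rows(
  steps=[
    [[0,0,0.5],0,6],
    [[0,0,0],0,6],
    [[0,0,0],0,6],
    [[0,0,0],0,6],
    [[0,0,0],0,6],
  ],
)

```text
t: 91.98
ee_pos: [0.4324, 0.1792, 0.4075]
eef_rot: [-3.141, 0.0, 1.538]
force: [-0.5, 0.1, 1.0]
gripper_width: 0.0602
gripper_force: 0.0
```

Call:
play_rows(
  steps=[
    [[0,0,0],0,6],
    [[0,0,0],0,6],
    [[0,0,0],0,6],
    [[0,0,0],0,6],
    [[0,0,0],0,6],
  ],
)

```text
t: 92.6
ee_pos: [0.4324, 0.1791, 0.4076]
eef_rot: [-3.142, -0.0, 1.538]
force: [-0.9, -0.2, -0.0]
gripper_width: 0.06
gripper_force: 0.0
```

```bash
python3 - <<'E'
from st import *
up2();up2('wrist')
p,d,c=grab('wrist');W=cloud(c,d)
for a,b in [(.265,.29),(.16,.18)]:
    m=(d>0)&(W[...,2]>a)&(W[...,2]<b)&(W[...,0]>.28)&(W[...,0]<.55)&(W[...,1]>.05)&(W[...,1]<.275);q=W[m]
    if len(q)>5:
        r=cv2.minAreaRect((q[:,:2]*1000).astype(np.float32));print(a,len(q),np.round(r[0],1),np.round(r[1]),round(r[2],1),np.round(cv2.boxPoints(r)).astype(int).tolist())
print(readout.get_obs()['ee_pos'])
E
```

```text
92.65 0.1 15 [0.405 0.186] [0.414 0.191] [0.421 0.201]
92.65 0.14 22 [0.402 0.187] [0.411 0.194] [0.421 0.207]
92.65 0.19 7 [0.4   0.199] [0.403 0.202] [0.407 0.205]
92.65 0.22 8 [0.399 0.2  ] [0.401 0.205] [0.404 0.207]
92.65 0.25 7 [0.396 0.202] [0.401 0.205] [0.404 0.206]
92.65 0.28 16 [0.382 0.191] [0.393 0.201] [0.404 0.209]
92.7 0.19 19 [0.397 0.203] [0.401 0.208] [0.402 0.21 ]
92.7 0.22 26 [0.395 0.205] [0.4  0.21] [0.401 0.212]
92.7 0.25 31 [0.393 0.207] [0.398 0.212] [0.399 0.214]
92.7 0.28 432 [0.374 0.192] [0.387 0.205] [0.397 0.215]
0.265 456 [385.9 203.5] [29.  8.] 42.5 [[372, 197], [378, 190], [399, 210], [394, 216]]
0.16 1407 [399.3 204.8] [40. 40.] 44.6 [[371, 205], [399, 176], [428, 205], [400, 233]]
[0.43240173 0.17916167 0.4075764 ]
```

It has settled standing, with the rod at (397,210) mm and the foot pointing at ~222°. I'll regrip the rod from above as at the start.

Call:
play_rows(
  steps=[
    [[-0.7,0.6,0],-9.1,6],
    [[-0.7,0.6,0],-9.1,6],
    [[-0.7,0.6,0],-9.1,6],
    [[-0.7,0.6,0],-9.1,6],
    [[-0.7,0.6,0],-9.2,6],
  ],
  grip_force=60,
)

```text
t: 93.38
ee_pos: [0.3972, 0.2093, 0.4076]
eef_rot: [3.142, -0.0, 0.737]
force: [0.7, -0.4, 0.1]
gripper_width: 0.0596
gripper_force: 0.0
```

Call:
play_rows(
  steps=[
    [[0,0,0],0,6],
    [[0,0,-4],0,6],
    [[0,0,-4],0,6],
    [[0,0,-4],0,6],
    [[0,0,-4],0,6],
  ],
)

```text
t: 94.0
ee_pos: [0.3978, 0.2089, 0.2465]
eef_rot: [3.141, -0.001, 0.747]
force: [0.6, -1.1, -1.4]
gripper_width: 0.0599
gripper_force: 0.0
```

Call:
play_rows(
  steps=[
    [[0,0,0],0,6],
    [[0,0,0],0,0],
    [[0,0,0],0,0],
    [[0,0,0],0,0],
    [[0,0,0],0,0],
  ],
)

```text
t: 94.62
ee_pos: [0.3978, 0.2092, 0.2483]
eef_rot: [3.141, -0.001, 0.742]
force: [-0.0, -0.7, 3.4]
gripper_width: 0.0064
gripper_force: 61.9
```

Call:
play_rows(
  steps=[
    [[0,0,3],0,0],
    [[0,0,4],0,0],
    [[0,0,4.5],0,0],
    [[0,0,0],0,0],
    [[0,0,0],0,0],
  ],
)

```text
t: 95.25
ee_pos: [0.397, 0.209, 0.362]
eef_rot: [-3.141, 0.001, 0.742]
force: [1.3, -0.5, -1.9]
gripper_width: 0.0064
gripper_force: 61.8
```

```bash
python3 - <<'E'
from h import *
rod()
E
```

```text
tcp [0.397 0.209 0.362] [-3.141e+00  1.000e-03  7.420e-01] F [ 1.3 -0.5 -1.9] gf 61.8
0.02 9 dx [-0.002  0.007  0.01 ] dy [-0.012 -0.007  0.006]
0.04 9 dx [-0.002  0.002  0.005] dy [-0.006 -0.003 -0.   ]
0.06 7 dx [-0.     0.001  0.003] dy [-0.007 -0.005 -0.   ]
0.08 84 dx [-0.016  0.006  0.024] dy [-0.026 -0.008  0.012]
0.1 23 dx [-0.002  0.008  0.016] dy [-0.018 -0.011 -0.003]
0.12 18 dx [0.002 0.01  0.016] dy [-0.018 -0.01  -0.002]
0.14 20 dx [-0.     0.009  0.014] dy [-0.016 -0.011  0.004]
0.16 18 dx [0.002 0.008 0.016] dy [-0.017 -0.011 -0.   ]
0.18 19 dx [0.004 0.009 0.015] dy [-0.018 -0.008 -0.003]
0.2 19 dx [0.001 0.01  0.018] dy [-0.018 -0.012 -0.003]
0.22 19 dx [-0.     0.009  0.017] dy [-0.018 -0.011 -0.006]
0.24 62 dx [-0.015  0.008  0.025] dy [-0.028 -0.01   0.016]
```

Call:
play_rows(
  steps=[
    [[-1.3,3,0],8.3,0],
    [[-1.3,3,0],8.3,0],
    [[-1.3,3,0],8.3,0],
    [[-1.3,3.1,0],8.3,0],
    [[0,0,0],0,0],
  ],
)

```text
t: 95.92
ee_pos: [0.3442, 0.3313, 0.3612]
eef_rot: [-3.14, 0.002, 1.326]
force: [0.5, 0.1, -2.2]
gripper_width: 0.0056
gripper_force: 61.6
```

Call:
play_rows(
  steps=[
    [[0,0,0],0,0],
    [[0,0,0],0,0],
    [[0,0,0],0,0],
    [[0,0,0],0,0],
    [[0,0,0],0,0],
  ],
)

```text
t: 96.55
ee_pos: [0.3455, 0.33, 0.3626]
eef_rot: [-3.142, -0.0, 1.321]
force: [-0.6, 0.1, -2.3]
gripper_width: 0.0062
gripper_force: 61.6
```

```bash
python3 - <<'E'
from h import *
rod()
t=readout.get_obs()['ee_pos']
p,d,c=grab('scene');W=cloud(c,d)
m=(d>0)&(W[...,2]>.10)&(W[...,2]<.128)&(abs(W[...,0]-t[0])<.05)&(abs(W[...,1]-t[1])<.05);q=W[m]
r=cv2.minAreaRect((q[:,:2]*1000).astype(np.float32));print(len(q),np.round(r[0],1),np.round(r[1]),round(r[2],1),'want 344 331')
E
```

```text
tcp [0.3455 0.33   0.3626] [-3.142 -0.     1.321] F [-0.6  0.1 -2.3] gf 61.6
0.02 12 dx [-0.008  0.007  0.014] dy [-0.014 -0.006  0.002]
0.04 6 dx [-0.001  0.002  0.006] dy [-0.007 -0.005 -0.003]
0.06 4 dx [-0.     0.003  0.006] dy [-0.004 -0.003 -0.003]
0.08 68 dx [-0.017  0.009  0.022] dy [-0.024 -0.007  0.011]
0.1 24 dx [-0.011  0.008  0.014] dy [-0.014 -0.009  0.003]
0.12 24 dx [-0.008  0.01   0.016] dy [-0.014 -0.009  0.005]
0.14 19 dx [-0.002  0.009  0.014] dy [-0.016 -0.01   0.003]
0.16 21 dx [-0.002  0.011  0.016] dy [-0.015 -0.009  0.002]
0.18 24 dx [-0.009  0.009  0.016] dy [-0.016 -0.009  0.004]
0.2 20 dx [-0.007  0.01   0.015] dy [-0.015 -0.01   0.   ]
0.22 21 dx [-0.004  0.011  0.016] dy [-0.017 -0.01   0.001]
0.24 57 dx [-0.015  0.014  0.023] dy [-0.025 -0.012  0.009]
0.28 70 dx [-0.039  0.     0.043] dy [-0.046 -0.012  0.034]
63 [354.1 320.2] [51. 34.] 42.7 want 344 331
```

Aligned and vertical over the compartment. I'll insert it.

Call:
play_rows(
  steps=[
    [[0,0,-2.5],0,0],
    [[0,0,-2.5],0,0],
    [[0,0,-2.5],0,0],
    [[0,0,0],0,0],
    [[0,0,0],0,0],
  ],
)

```text
t: 97.28
ee_pos: [0.3458, 0.3304, 0.2885]
eef_rot: [3.141, -0.001, 1.321]
force: [-0.1, 0.1, -0.7]
gripper_width: 0.0061
gripper_force: 61.6
```

Call:
play_rows(
  steps=[
    [[0,0,-2],0,0],
    [[0,0,-1],0,0],
    [[0,0,0],0,0],
    [[0,0,0],0,0],
    [[0,0,0],0,0],
  ],
)

```text
t: 97.9
ee_pos: [0.3457, 0.3303, 0.2581]
eef_rot: [3.141, -0.001, 1.321]
force: [1.0, -0.1, -1.0]
gripper_width: 0.0063
gripper_force: 61.6
```

Call:
play_rows(
  steps=[
    [[0,0,-0.4],0,0],
    [[0,0,-0.2],0,0],
    [[0,0,0],0,0],
    [[0,0,0],0,3],
    [[0,0,0],0,6],
  ],
)

```text
t: 98.52
ee_pos: [0.3454, 0.3301, 0.2515]
eef_rot: [-3.141, 0.0, 1.321]
force: [0.2, -0.3, -0.8]
gripper_width: 0.0421
gripper_force: 0.0
```

Call:
play_rows(
  steps=[
    [[0,0,0],0,6],
    [[0,0,0],0,6],
    [[0,0,3],0,6],
    [[0,0,5],0,6],
    [[0,0,5],0,6],
  ],
)

```text
t: 99.15
ee_pos: [0.3452, 0.3299, 0.383]
eef_rot: [-3.141, 0.0, 1.321]
force: [0.9, 0.5, -0.5]
gripper_width: 0.06
gripper_force: 0.0
```

Call:
play_rows(
  steps=[
    [[0,0,3],0,6],
    [[1,-5,0],0,6],
    [[1,-5,0],0,6],
    [[1,-5,0],0,6],
    [[0,0,0],0,6],
  ],
)

```text
t: 99.78
ee_pos: [0.3758, 0.1776, 0.4117]
eef_rot: [3.141, 0.0, 1.317]
force: [-0.5, 0.7, 0.1]
gripper_width: 0.0598
gripper_force: 0.0
```

Call:
play_rows(
  steps=[
    [[0,0,0],0,6],
    [[0,0,0],0,6],
    [[0,0,0],0,6],
    [[0,0,0],0,6],
    [[0,0,0],0,6],
  ],
)

```text
t: 100.4
ee_pos: [0.3753, 0.1804, 0.4116]
eef_rot: [-3.142, 0.0, 1.322]
force: [-0.4, 0.8, -0.3]
gripper_width: 0.0601
gripper_force: 0.0
```

```bash
python3 - <<'E'
from h import *
o=readout.get_obs();print(o['t'],o['ee_pos'])
for n in ['scene','top']:
    p,d,c=grab(n);W=cloud(c,d)
    for z in [.1,.14,.17,.22,.25,.28]:
        m=(d>0)&(abs(W[...,2]-z)<.006)&(W[...,0]>.28)&(W[...,0]<.45)&(W[...,1]>.275)&(W[...,1]<.4)
        if m.sum()>2: q=W[m];print(n,z,m.sum(),q[:,:2].min(0).round(3),np.median(q[:,:2],0).round(3),q[:,:2].max(0).round(3))
    W0=cloud(c,np.load(n+'0.npz')['d'])
    for nm,zc,x,y in [('bottle',.19,.776,.137),('jar',.12,.456,.521)]:
        print(nm,[np.round(V[(abs(V[...,2]-zc)<.012)&(abs(V[...,0]-x)<.07)&(abs(V[...,1]-y)<.07)].mean(0),4) for V in (W0,W)])
clips()
E
```

```text
100.4 [0.37534096 0.18037275 0.41155886]
scene 0.1 23 [0.336 0.313] [0.356 0.32 ] [0.364 0.334]
scene 0.14 19 [0.34  0.314] [0.357 0.319] [0.361 0.334]
scene 0.17 64 [0.326 0.301] [0.357 0.32 ] [0.376 0.349]
scene 0.22 7 [0.346 0.322] [0.352 0.327] [0.353 0.329]
scene 0.25 7 [0.345 0.319] [0.35  0.324] [0.354 0.326]
scene 0.28 20 [0.338 0.304] [0.348 0.32 ] [0.354 0.33 ]
bottle [array([0.776 , 0.1367, 0.1902]), array([0.7758, 0.1367, 0.1898])]
jar [array([0.4593, 0.5143, 0.1183]), array([0.459 , 0.5146, 0.1186])]
bottle [array([0.7698, 0.1407, 0.1903]), array([0.7697, 0.1405, 0.1905])]
jar [array([0.4542, 0.5202, 0.1195]), array([0.4543, 0.5202, 0.1193])]
wrist [446, 0, 25, 46, 875] c [598. 290.] s [59. 28.] ang 87.7 y [0.26 0.32]
top [193, 186, 17, 14, 104] c [600. 397.] s [18. 63.] ang 124.1 y [0.37  0.424]
top [222, 191, 16, 5, 76] c [597. 300.] s [51. 14.] ang 89.7 y [0.274 0.325]
```

The hook stands upright in the caddy, both clips are in the pan, and the bottle and jar haven't moved. Handing in.

```bash
python3 -c "
from cell import job
print(job.hand_in())"
```

```text
the job is handed in; nothing more can be done
None
```

I handed the job in at about 100 s: both clips present (no third was in the gap) were drawn out with the hook and lie in the pan, the hook stands handle down in the caddy, and the bottle and jar have not moved; the hook slipped from the gripper three times (two drops onto the worktop, once left standing on its butt) and was recovered each time.

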